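# Set up the sharpening stone on its inclined rest

### The job

Set up the sharpening stone for dressing the scrapers: first lay the dark grey stone flat into the pocket of the wooden tray while the tray stands on the bench, then carry tray and stone together to the green inclined rest and set the tray flat on the slope, one short end between the two yellow corner tabs and right up against the yellow ledge. Let go and leave everything else where it is.

Things in the scene. Friction and masses are not known exactly. Their poses are not given: they have to be found in the camera images.
- stone: Dark grey rectangular sharpening stone, loose, 90 mm long, 40 mm wide, 25 mm high, 0.15 to 0.31 kg; it lies flat. Origin: centre of its underside. Its y axis runs along its length, x across its width, z up.
- tray: Loose open-topped pale wooden tray, outside 106 mm long (x), 56 wide (y), 15 high; both ends alike; 0.12 kg. Walls and floor 5 mm thick: pocket 96 x 46 mm, 10 deep, so the stone has 3 mm to spare on each side and stands 15 mm above the rim when seated. Origin: centre of underside; z up. Starts on the bench; can be gripped across its width by the outside of its walls.
- deck: Green sloping plate of the fixed rest, inclined 32 degrees (0.56 rad), 110 mm wide. Origin: on the plate's upper surface, midway along the foot of the ledge's inner face, 22 mm above the bench. x points up the slope (plate ends at x = 128 mm), y along the ledge, z square to the plate, upward. A tray in place has its origin at x = 53 mm, y = 0, z = 0 here, its length along x.
- rest: The fixed rest: base 130 x 110 mm and the green plate, rising away from the robot to 91 mm. Origin: centre of base underside; x horizontal, uphill; z up. Yellow ledge along the plate's low edge: 12 mm thick, 13 high. At its ends two corner tabs, as high, reach 17.5 mm up the slope; the gap between them is 66 mm for the 56 mm tray. Friction may hold the tray on the slope short of the ledge.
- enamel_dish_3: Bystander: small white enamel dish, 66 mm across, 28 mm high, on the bench to the robot's right. Origin: centre of its underside.
- brush_3: Bystander: thin paint brush with pale handle, 170 mm long, lying on the bench to the right. Origin: under its middle.
- burnisher_1: Bystander: burnisher, wooden handle and bent steel tip, 171 mm long, lying on the bench to the right. Origin: under its middle.
- lamp_pole (a point): Foot (at bench height) of the upright pole of the fixed dark red desk lamp at the left; the pole is 14 mm thick and 0.62 m tall, its base 125 x 105 mm: keep the arm clear of it. At the start the gripper may be on its far side.
- scraper: Bystander: hand scraper, wooden handle and bent steel tip, 151 mm long, lying on the bench nearer the robot than the work. Origin: under its middle.
There are look-alikes about, which are no part of the job. Leave any red look-alike of the stone alone.

How it is judged (in metres and radians):
On the way, in this order (a step that is already met when the one before it is completed fails the run):
1. the stone lies flat on the floor of the tray's pocket while the tray stands on the bench (x of stone in the frame of tray between -0.0045 and 0.0045 m and y of stone in the frame of tray between -0.0045 and 0.0045 m and z of stone in the frame of tray between 0.003 and 0.007 m and angle between the z axis of stone and the z axis of tray, either way round below 0.06 rad and height (world z) of tray below 0.006 m and angle between tray's own z axis and vertical below 0.08 rad), for 0.2 s.
2. tray and stone have been lifted off the bench together, the stone still in the pocket (height (world z) of tray above 0.03 m and x of stone in the frame of tray between -0.0045 and 0.0045 m and y of stone in the frame of tray between -0.0045 and 0.0045 m and z of stone in the frame of tray between 0.003 and 0.007 m and angle between the z axis of stone and the z axis of tray, either way round below 0.06 rad), for 0.1 s.
At the end, for the whole second after the job is handed in: Stone flat on the pocket floor (within 2 mm). Tray flat on the green slope (within 3 mm, 0.06 rad), its length along the slope (within 0.1 rad), between the tabs (centred within 6.5 mm), its end at the ledge (gap under 3.5 mm); both released and at rest (x of stone in the frame of tray between -0.0045 and 0.0045 m and y of stone in the frame of tray between -0.0045 and 0.0045 m and z of stone in the frame of tray between 0.003 and 0.007 m and angle between the z axis of stone and the z axis of tray, either way round below 0.06 rad and x of tray in the frame of deck between 0.05 and 0.0565 m and y of tray in the frame of deck between -0.0065 and 0.0065 m and z of tray in the frame of deck between -0.002 and 0.003 m and angle between the x axis of tray and the x axis of deck, either way round below 0.1 rad and angle between the z axis of tray and the z axis of deck, either way round below 0.06 rad and linear speed of each of tray, stone below 0.01 m/s); the robot touches nothing.
It fails at once if the white enamel dish is pushed more than 30 mm away (distance of enamel_dish_3 from where it was at the start of the episode above 0.03 m).
It fails at once if the brush is pushed more than 30 mm away (distance of brush_3 from where it was at the start of the episode above 0.03 m).
It fails at once if the burnisher is pushed more than 30 mm away (distance of burnisher_1 from where it was at the start of the episode above 0.03 m).
It fails at once if the scraper is pushed more than 30 mm away (distance of scraper from where it was at the start of the episode above 0.03 m).
It also fails if it takes over 67 s, if anything falls off the work surface, if the arm or the gripper's body presses on something with over 40 N, if the wrist force passes 120 N, or if a joint passes its speed limit or range.

### The arm

A 6-joint arm with a two-finger parallel gripper is mounted at the origin on the work surface; the furniture and walls round the work are solid. World frame = base frame: x ahead of the robot, y to its left, z up, the work surface at z = 0. Lengths are in mm, angles in rad, forces in N, time in s.
With the tool pointing down it reaches from about 350 to 975 mm from the base axis. Payload 7.1 kg.
Tool frame: the origin (TCP) lies midway between the tips of the shut fingers; the grasp point (between the pads) lies 19 mm behind it; z points along the fingers, y is the line along which they close (so a half turn about z gives the same grasp; the last joint's range is limited). The gripper opens to 88 mm and grips with 3 to 60 N. Pads are 20 mm wide; open, the fingers measure 115 mm over their backs; the gripper's body (75 mm by 178 mm) begins 61 mm behind the grasp point.
Start: joints at [1.228, 0.423, 1.63, -0, 1.089, -0.019], TCP at [198.825, 592.514, 222.675] pointing down, gripper open.
Joint ranges: [-3, 3], [-0.9, 2.11], [0.09, 2.58], [-1.31, 4.45], [0.11, 2.69], [-2.54, 2.54]. Speed limits (rad/s): [2.39, 2.39, 3.01, 3.14, 3.14, 3.14].

### API

Orientations are given as a rotation vector (axis times angle).
In Python, from workcell import ctrl gives the robot as it stands.
- The arm moves only by the shell command python3 -m inch 'ROWS' [OPENING]. ROWS is JSON, a list of rows, each an object with "xyz": the shift along the tool's x, y, z in mm, a list of three; "rot": the turn, a rotation vector about the tool's x, y, z in rad, a list of three. In form: [{"xyz": [dx, dy, dz], "rot": [ax, ay, az]}, ...]. A call has 1 to 12 rows; each row is the pose to reach, as a shift and turn from the pose commanded when the call began, along the tool's axes at that moment; what a row does not reach only later rows make up. A row lasts 1/12 s, in which the tool goes at most 41.7 mm and 7.16 degrees, less where a joint would pass 70% of its speed; a pose out of reach is approached as far as the arm can. A call with a gripper value outside its range is refused whole. OPENING is the closure in counts, from 0 (fully open) to 255 (shut), set as the call begins (- or left out, the last holds). The fingers move at their own pace and stop on an object; the grip force is fixed at half the most. Time passes only in rows, so rows that repeat a pose let the fingers close. It gives the time, the measured TCP pose, the force, the opening and the grip force at its end, in the units of the state.
- ctrl.get_obs(): the state, without advancing time (a new reading comes with each control period).
- ctrl.get_image(name): name is "scene" or "top" or "wrist"; returns the picture (480x640x3 uint8, red, green, blue); there is no depth.
- ctrl.camera_model(name): a dict with "fx", "fy", "cx", "cy" (pixels), "position" and "attitude" of the camera in the world. Camera axes: x right, y up, looking along -z (the intrinsics and any distortion apply to the point x, -y, -z); pixel columns grow to the right and rows downward; lengths in mm; the calibration is good to about 2 mm. A picture is of the moment at which its call begins: read the wrist's pose just before it. camera_model takes no time and is no camera call; for the wrist camera it gives the pose at the moment of the call.
- ctrl.close_job(): hands the job in; it is judged then, once.
The state is a dict: "t": time; "qpos": joint angles; "qvel": joint speeds; "joint_torque": joint torques, N m; "ee_pos": TCP position; "orientation": TCP orientation; "ft_force": force on the tool from outside, world axes, zero at the start; "moment": the same for the moment, N m; "width": finger opening in mm; "grasp_force": force on a finger pad.
Only numpy, scipy, OpenCV 4.12 (cv2) and the standard library are available. Lean on these libraries where they do the work, as an engineer would, in place of code of your own. Each camera call takes 0.05 s, during which the arm holds its last target. There are 200 camera calls.

## Working session

There is one attempt and no reset: what is moved stays moved. The work goes in short steps, Python scripts to look and compute and a shell command to move; the robot and the scene stay as the last step left them, time stands still between calls to the robot, and variables do not carry over. Pictures are saved under pics/ and viewed, at most 10 in all, crops included, and the job is handed in when it is done.

```bash
ls; mkdir -p pics
python3 - <<'E'
from workcell import ctrl
import cv2,numpy as np
for n in("scene","top"):
    im=ctrl.get_image(n); cv2.imwrite(f"pics/{n}0.png",im[:,:,::-1]); print(n,ctrl.camera_model(n))
print(ctrl.camera_model("wrist")); print(ctrl.get_obs())
E
```

```text
pics
scene {'fx': 496.4090937740078, 'fy': 496.4090937740078, 'cx': 324.92431832139556, 'cy': 233.18628060906462, 'position': array([-257.03288522, -752.5524332 ,  624.17571236]), 'attitude': array([ 1.02184075, -0.38004662, -0.68433301])}
top {'fx': 494.3411761189609, 'fy': 494.3411761189609, 'cx': 321.87399620345457, 'cy': 232.54118965330755, 'position': array([ 189.38950338,   60.14168217, 1309.93113867]), 'attitude': array([ 0.16298407, -0.17054213, -1.63677508])}
{'fx': 414.64576318087, 'fy': 414.64576318087, 'cx': 326.94850081542023, 'cy': 241.03397265640965, 'position': array([132.76110228, 613.77819769, 384.77323231]), 'attitude': array([-0.2242352 , -0.15965383,  1.2405936 ])}
{'t': 0.1, 'qpos': array([ 1.22798134e+00,  4.23769167e-01,  1.63061813e+00,  5.00469950e-06,
        1.08863330e+00, -1.89982913e-02]), 'qvel': array([ 1.77480776e-03, -8.87448624e-04, -2.97656236e-03, -1.19232246e-03,
       -2.01423001e-05, -4.24917198e-04]), 'joint_torque': array([ 6.08295122e-04, -5.45615458e+01, -2.74326789e+01,  6.45776954e-02,
        1.88810856e-02, -3.13334579e-05]), 'ee_pos': array([198.66547331, 592.03654756, 221.97469281]), 'orientation': array([-5.06392026e-01, -3.10024597e+00,  2.20496779e-03]), 'ft_force': array([ 0.0514941 , -0.42902871,  0.01831124]), 'moment': array([-0.0332742 , -0.00586443,  0.04155107]), 'grasp_force': 0.0, 'width': 87.74412690101765}
```

View pics/top0.png

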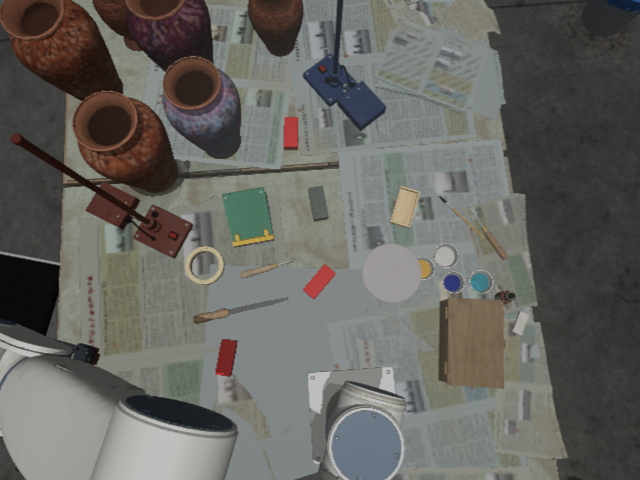

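View pics/scene0.png

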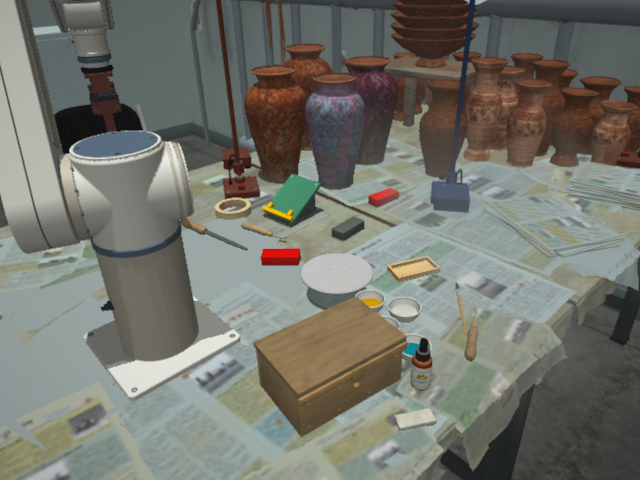

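The top view shows the rest at (248,215) with its ledge towards the robot, the stone at (318,203), the tray at (405,206) and the lamp pole's foot near (150,228). The scene view agrees with this. Next I'll write helpers and measure.

```bash
cat > h.py <<'E'
from workcell import ctrl
import cv2,numpy as np
from scipy.spatial.transform import Rotation as R
def ray(m,px):
    px=np.atleast_2d(np.asarray(px,float))
    d=np.c_[(px[:,0]-m['cx'])/m['fx'],-(px[:,1]-m['cy'])/m['fy'],-np.ones(len(px))]
    return R.from_rotvec(m['attitude']).apply(d)
def plane(m,px,z):
    d=ray(m,px); return m['position']+d*((z-m['position'][2])/d[:,2])[:,None]
def proj(m,P):
    p=R.from_rotvec(m['attitude']).inv().apply(np.atleast_2d(P)-m['position'])
    return np.c_[m['cx']+m['fx']*p[:,0]/-p[:,2],m['cy']-m['fy']*p[:,1]/-p[:,2]]
def blobs(mask,amin=80):
    c,_=cv2.findContours(mask.astype(np.uint8),cv2.RETR_EXTERNAL,cv2.CHAIN_APPROX_NONE)
    return [k for k in c if cv2.contourArea(k)>amin]
def rect(m,c,z):
    "min-area rectangle of contour on plane z: centre, long, short, heading of long axis"
    P=plane(m,c[:,0,:],z)[:,:2].astype(np.float32)
    b=cv2.boxPoints(cv2.minAreaRect(P)); e=[b[1]-b[0],b[2]-b[1]]; e.sort(key=np.linalg.norm)
    return b.mean(0).round(1),round(float(np.linalg.norm(e[1])),1),round(float(np.linalg.norm(e[0])),1),round(float(np.arctan2(e[1][1],e[1][0])%np.pi),3)
E
python3 - <<'E'
from h import *
im=cv2.imread("pics/top0.png"); m=ctrl.camera_model("top")
hsv=cv2.cvtColor(im,cv2.COLOR_BGR2HSV)
def roi(x0,y0,x1,y1):
    r=np.zeros(im.shape[:2],bool); r[y0:y1,x0:x1]=1; return r
for n,p in dict(stone=(318,203),tray=(398,210),floor=(407,205),bench=(290,200),news=(375,210),news2=(425,215)).items(): print(n,hsv[p[1],p[0]],im[p[1],p[0]])
H,S,V=[hsv[...,i].astype(int) for i in range(3)]
masks=dict(stone=(V<115)&roi(300,175,340,230),tray=(H>8)&(H<28)&(S>60)&(V>130)&roi(380,175,430,235),yellow=(H>18)&(H<32)&(S>150)&roi(220,220,285,255),green=(H>60)&(H<95)&(S>110)&roi(210,175,285,255))
for n,k in masks.items():
    for c in blobs(k,40):
        print(n,cv2.contourArea(c),cv2.minAreaRect(c),rect(m,c,dict(stone=25,tray=15,yellow=30,green=55)[n]))
print("lamp",plane(m,[[150,228],[110,205],[165,232]],0), "poletop",plane(m,[[17,138]],620))
cv2.imwrite("pics/c1.png",cv2.resize(im[160:285,60:300],None,fx=3.3,fy=3.3,interpolation=cv2.INTER_CUBIC))
E
```

```text
stone [68 21 97] [91 97 89]
tray [ 20  67 187] [138 171 187]
floor [ 19  71 187] [135 168 187]
bench [ 32  26 128] [115 128 127]
news [ 90  11 135] [135 135 129]
news2 [66 14 94] [90 94 89]
stone 489.0 ((317.666015625, 203.2188720703125), (34.70767593383789, 15.603096961975098), 79.3803482055664) (array([544.8,  49.4], dtype=float32), 96.6, 42.0, 0.106)
tray 646.5 ((404.6743469238281, 206.25230407714844), (20.593265533447266, 37.25944519042969), 16.699243545532227) (array([ 522., -185.], dtype=float32), 105.1, 55.1, 2.758)
lamp [[515.16187215 508.59833527   0.        ]
 [588.05030073 618.25502017   0.        ]
 [501.0451443  467.97270141   0.        ]] poletop [[513.25864924 494.29373225 620.        ]]
```

View pics/c1.png

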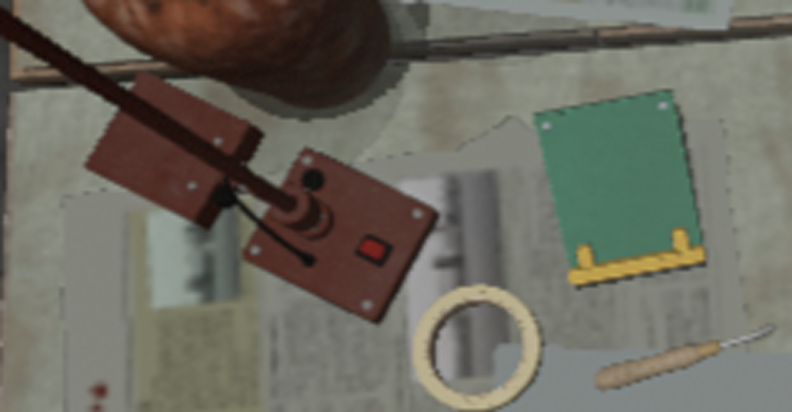

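```bash
cat >> h.py <<'E'
def tool():
    o=ctrl.get_obs(); return np.array(o['ee_pos']),R.from_rotvec(o['orientation'])
def grasp(yaw,tilt=0):
    "tool attitude pointing down (world), tool y at heading yaw; tilt about that y"
    y=np.array([np.cos(yaw),np.sin(yaw),0]); z=np.array([0,0,-1.]); 
    return R.from_rotvec(y*tilt)*R.from_matrix(np.c_[np.cross(y,z),y,z])
def delta(p,Rg,near=True):
    "print shift, turn in tool axes, from measured pose"
    p0,R0=tool()
    flip=R.from_rotvec([0,0,np.pi])
    c=[(R0.inv()*Rg).as_rotvec(),(R0.inv()*Rg*flip).as_rotvec()]
    c.sort(key=np.linalg.norm)
    return R0.inv().apply(np.array(p)-p0).round(1),c[0].round(3)
E
python3 - <<'E'
from h import *
m=ctrl.camera_model("top")
up=plane(m,[[221.8,194.2],[263.6,187.3]],89.8)
print("upper corners",up,np.linalg.norm(up[0]-up[1]))
# ledge outer lower front top corners: ledge top edge ; deck(-12, ,13)
s,c=np.sin(.56),np.cos(.56)
z=22-12*s+13*c; lo=plane(m,[[233.6,246.7],[273.3,239.4]],z)
print("ledge outer top",z,lo,np.linalg.norm(lo[0]-lo[1]))
d=up.mean(0)-lo.mean(0); print("yaw",np.arctan2(d[1],d[0]),"hor len",np.linalg.norm(d[:2]),"expected",128*c+12*c+13*s)
e=up[0]-up[1]; print("yaw from cross",np.arctan2(e[1],e[0])-np.pi/2)
e=lo[0]-lo[1]; print(np.arctan2(e[1],e[0])-np.pi/2)
p,r=tool(); w=ctrl.camera_model("wrist")
print("cam in tool",r.inv().apply(w['position']-p),(r.inv()*R.from_rotvec(w['attitude'])).as_matrix().round(2)); print(r.as_matrix().round(2))
for n,t,y in (("stone",(520,49.4,222),.106+np.pi/2),): print(n,delta(t,grasp(y)))
print(delta((420,60,222),grasp(.106+np.pi/2)))
E
```

```text
upper corners [[568.5331031  293.80370216  89.8       ]
 [579.140391   185.8359986   89.8       ]] 108.48750881281704
ledge outer top 26.64008206812381 [[441.7210539  279.15368352  26.64008207]
 [453.70866255 173.58823673  26.64008207]] 106.24390014243349
yaw 0.10623263229148293 hor len 126.83691690379278 expected 125.52113611484974
yaw from cross 0.09793073636317806
0.11307181730490301
cam in tool [  69.402234     -0.59080715 -162.79567192] [[ 0.    0.97  0.26]
 [ 1.   -0.   -0.  ]
 [-0.    0.26 -0.97]]
[[-0.95  0.32 -0.  ]
 [ 0.32  0.95 -0.  ]
 [ 0.   -0.   -1.  ]]
stone (array([-477.3, -412.2,    0.5]), array([-0.001, -0.   , -0.43 ]))
(array([-379.1, -434. ,    0.6]), array([-0.001, -0.   , -0.43 ]))
```

```bash
python3 -m inch '[{"xyz":[-30,-35,0],"rot":[0,0,-0.04]},{"xyz":[-60,-70,0],"rot":[0,0,-0.08]},{"xyz":[-90,-104,0],"rot":[0,0,-0.12]},{"xyz":[-120,-138,0],"rot":[0,0,-0.16]},{"xyz":[-150,-172,0],"rot":[0,0,-0.2]},{"xyz":[-180,-206,0],"rot":[0,0,-0.24]},{"xyz":[-210,-240,0],"rot":[0,0,-0.28]},{"xyz":[-240,-275,0],"rot":[0,0,-0.32]},{"xyz":[-270,-310,0],"rot":[0,0,-0.36]},{"xyz":[-300,-345,0],"rot":[0,0,-0.4]},{"xyz":[-330,-379,0],"rot":[0,0,-0.43]},{"xyz":[-355,-406,0],"rot":[0,0,-0.43]}]'
python3 - <<'E'
from h import *
print(delta((545,49.4,222),grasp(.106+np.pi/2)))
E
```

```text
t: 1.1
ee_pos: [390.6, 128.8, 222.7]
orientation: [-0.17, 3.137, 0.0]
ft_force: [1.0, 1.1, 0.4]
width: 87.6
grasp_force: 0.0
(array([-144.9,  -95.6,    0.7]), array([0.   , 0.   , 0.002]))
```

```bash
python3 -m inch '[{"xyz":[-35,-22,0],"rot":[0,0,0]},{"xyz":[-70,-44,0],"rot":[0,0,0]},{"xyz":[-105,-68,0],"rot":[0,0,0]},{"xyz":[-130,-86,0],"rot":[0,0,0]},{"xyz":[-145,-95.5,0],"rot":[0,0,0]},{"xyz":[-145,-95.5,0],"rot":[0,0,0]},{"xyz":[-145,-95.5,0],"rot":[0,0,0]}]'
python3 - <<'E'
from h import *
m=ctrl.camera_model("wrist"); im=ctrl.get_image("wrist")[:,:,::-1].copy(); cv2.imwrite("pics/w1.png",im)
print(proj(m,[[544.8,49.4,25],[522,-185,15],[450,225,25]]))
E
```

```text
t: 1.68
ee_pos: [544.7, 50.8, 221.9]
orientation: [0.164, -3.136, -0.0]
ft_force: [-0.5, 0.2, 0.1]
width: 87.6
grasp_force: 0.0
[[325.91859462 213.69100935]
 [ 62.5896679  158.34060739]
 [546.77258134 124.44803676]]
```

View pics/w1.png

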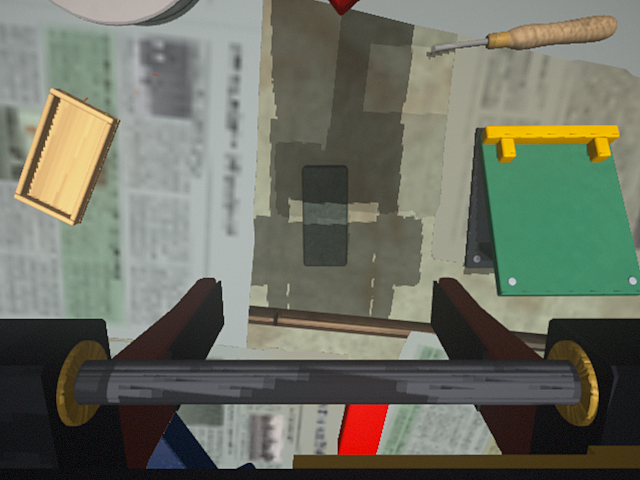

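The wrist view shows everything. The stone is at columns 302–348, rows 165–266. The tray is at about (67,157), and the rest's ledge and tabs run along the row 125–160 band. I'll measure all three from here.

Run:
```python
from h import *
m=ctrl.camera_model("wrist"); im=cv2.imread("pics/w1.png")
hsv=cv2.cvtColor(im,cv2.COLOR_BGR2HSV);H,S,V=[hsv[...,i].astype(int) for i in range(3)]
def roi(x0,y0,x1,y1):
    r=np.zeros(im.shape[:2],bool); r[y0:y1,x0:x1]=1; return r
b,g,r=[im[...,i].astype(int) for i in range(3)]
print(im[180:260:20,325],im[180:270:20,290],im[180:270:20,365])
ST=(g-r>3)&roi(290,155,360,275)
TR=(H>8)&(H<28)&(S>60)&(V>110)&roi(5,80,125,232)
YE=(H>18)&(H<32)&(S>150)&roi(470,115,640,170)
GR=(H>60)&(H<95)&(S>110)&roi(470,115,640,300)
for n,k,z in(("stone",ST,25),("tray",TR,15),("yellow",YE,30),("green",GR,50)):
    for c in blobs(cv2.morphologyEx(k.astype(np.uint8),cv2.MORPH_OPEN,np.ones((3,3))),150):
        print(n,cv2.contourArea(c),cv2.boundingRect(c),cv2.approxPolyDP(c,4,True)[:,0].tolist(),rect(m,c,z))
```

```text
[[ 54  58  53]
 [ 48  54  49]
 [ 93 100  91]
 [ 61  64  63]] [[ 69  79  80]
 [130 150 152]
 [138 163 160]
 [ 93 106 103]
 [ 93 106 105]] [[ 60  72  73]
 [ 58  70  73]
 [123 149 156]
 [ 84  98  97]
 [ 85 101  99]]
stone 1131.5 (303, 202, 44, 45) [[303, 202], [303, 223], [313, 226], [306, 228], [312, 232], [307, 236], [315, 233], [316, 223], [322, 224], [318, 238], [327, 234], [327, 244], [334, 246], [325, 226], [346, 224], [346, 204]] (array([553.5,  49.7], dtype=float32), 40.0, 38.2, 0.106)
tray 7814.5 (14, 88, 99, 137) [[51, 88], [36, 130], [27, 127], [35, 134], [14, 197], [73, 224], [112, 118]] (array([ 519.9, -188.2], dtype=float32), 108.3, 63.5, 2.763)
yellow 2896.5 (482, 126, 137, 37) [[482, 132], [483, 143], [497, 144], [500, 162], [514, 157], [515, 143], [587, 143], [591, 161], [602, 161], [610, 155], [608, 143], [618, 136], [616, 126], [487, 126]] (array([464.6, 228.4], dtype=float32), 113.2, 29.2, 1.677)
green 19332.0 (483, 145, 157, 151) [[483, 145], [501, 295], [639, 293], [639, 270], [612, 157], [591, 163], [585, 145], [516, 145], [516, 157], [500, 164], [495, 145]] (array([525.8, 246.1], dtype=float32), 153.4, 118.2, 0.319)
```

Run:
```python
from h import *
# camera model hasn't moved since w1
m=ctrl.camera_model("wrist"); im=cv2.imread("pics/w1.png")
g=cv2.cvtColor(im,cv2.COLOR_BGR2GRAY)
print("cam",m['position'])
print("row165 z0/z25",plane(m,[[325,165]],0),plane(m,[[325,165]],25),"row266",plane(m,[[325,266]],25))
print("cols",plane(m,[[302,215],[348,215]],25))
s,c=np.sin(.56),np.cos(.56)
# tray rim corners by eye from pic (top z=15) 
t=plane(m,[[54,88],[120,119],[77,224],[14,196]],15); print("tray",t.round(1),t.mean(0),[np.linalg.norm(t[i]-t[(i+1)%4]).round(1) for i in range(4)])
up=plane(m,[[499.5,296],[643,294]],89.8)
up=plane(m,[[499.5,296]],89.8)
# inner top edge of ledge: deck (0,.,13); tabs' inner faces top: y=+-33, x=17.5
zt=22+13*c; inn=plane(m,[[515,143],[587,143]],zt)   # inner corners ledge/tabs at top (y=+-33)
tab=plane(m,[[515.5,157],[591,161]],22+17.5*s+13*c)
print("inner",inn,np.linalg.norm(inn[0]-inn[1])); print("green corner up",up)
v=cv2.resize(im[110:180,465:640],None,fx=4.5,fy=4.5,interpolation=cv2.INTER_CUBIC); cv2.imwrite("pics/c2.png",v)
```

```text
cam [474.95348245  43.33301608 384.92040703]
row165 z0/z25 [[503.70811859  44.73869103   0.        ]] [[501.84054833  44.64739456  25.        ]] row266 [[592.15077644  54.18979183  25.        ]]
cols [[547.28924101  29.03417404  25.        ]
 [542.9770727   69.41017469  25.        ]]
tray [[ 463.3 -188.6   15. ]
 [ 482.6 -133.9   15. ]
 [ 579.4 -174.7   15. ]
 [ 559.5 -229.7   15. ]] [ 521.19232914 -181.70705073   15.        ] [np.float64(58.0), np.float64(105.0), np.float64(58.5), np.float64(104.6)]
inner [[466.73329789 198.83737527  33.01431644]
 [460.41089496 258.00413301  33.01431644]] 59.50359653344547
green corner up [[580.81322247 187.01744174  89.8       ]]
```

View pics/c2.png

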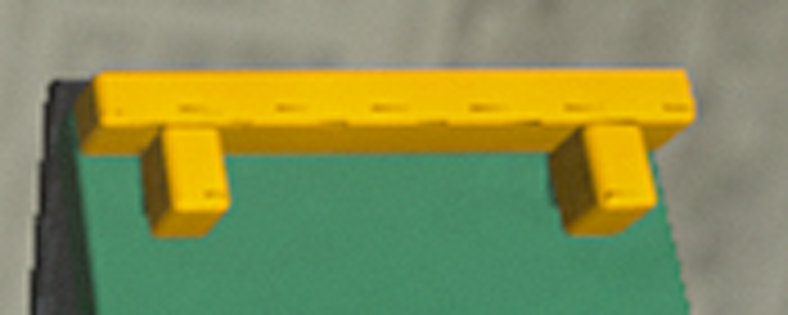

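```bash
cat >> h.py <<'E'
def deckpose(o,yaw):
    return np.array(o),R.from_euler('z',yaw)*R.from_euler('y',-.56)
E
python3 - <<'E'
from h import *
m=ctrl.camera_model("wrist")
from scipy.optimize import least_squares
px=np.array([[486.6,126.2],[618.3,125.6],[486.6,137.1],[619.2,137.1],[514.3,138.4],[594.6,138.4],[515.9,155.6],[599.9,156],[482.8,144.4],[499.5,296]])
D=np.array([[-12,-55,13],[-12,55,13],[0,-55,13],[0,55,13],[0,-33,13],[0,33,13],[17.5,-33,13],[17.5,33,13],[0,-55,0],[128,-55,0]],float)
def pr(v):
    o,r=deckpose([v[0],v[1],22],v[2]); return proj(m,r.apply(D)+o)-px
s=least_squares(lambda v:pr(v).ravel(),[455,228,.1]); print(s.x.round(3)); print(pr(s.x).round(1))
mt=ctrl.camera_model("top"); o,r=deckpose([s.x[0],s.x[1],22],s.x[2])
print(proj(mt,r.apply([[128,55,0],[128,-55,0],[-12,55,13],[-12,-55,13]])+o).round(1))
p=delta((547,49.3,60),grasp(.106+np.pi/2)); print(p, tool()[0])
E
```

```text
[4.66026e+02 2.30708e+02 1.04000e-01]
[[-0.8 -1.3]
 [-0.4 -0.4]
 [ 0.8  0.4]
 [ 1.7  0.8]
 [-0.2 -0.8]
 [-0.4 -0.5]
 [ 1.1  1. ]
 [-1.6  0.8]
 [-1.   1.3]
 [ 0.7 -1.4]]
[[220.7 194.4]
 [263.  187.2]
 [231.9 246.2]
 [273.  239. ]]
(array([ -3.3,  -2.3, 162. ]), array([ 0.   , -0.002, -0.   ])) [543.82364224  51.27253591 222.00611552]
```

```bash
python3 -m inch '[{"xyz":[-3,-2.2,35],"rot":[0,0,0]},{"xyz":[-3,-2.2,70],"rot":[0,0,0]},{"xyz":[-3,-2.2,105],"rot":[0,0,0]},{"xyz":[-3,-2.2,140],"rot":[0,0,0]},{"xyz":[-3,-2.2,165],"rot":[0,0,0]},{"xyz":[-3,-2.2,185],"rot":[0,0,0]},{"xyz":[-3,-2.2,200],"rot":[0,0,0]},{"xyz":[-3,-2.2,209],"rot":[0,0,0]},{"xyz":[-3,-2.2,210],"rot":[0,0,0]},{"xyz":[-3,-2.2,210],"rot":[0,0,0]}]'; python3 -m inch '[{"xyz":[0,0,0],"rot":[0,0,0]},{"xyz":[0,0,0],"rot":[0,0,0]},{"xyz":[0,0,0],"rot":[0,0,0]},{"xyz":[0,0,0],"rot":[0,0,0]},{"xyz":[0,0,0],"rot":[0,0,0]},{"xyz":[0,0,0],"rot":[0,0,0]},{"xyz":[0,0,0],"rot":[0,0,0]},{"xyz":[0,0,0],"rot":[0,0,0]},{"xyz":[0,0,0],"rot":[0,0,0]},{"xyz":[0,0,0],"rot":[0,0,0]}]' 255
```

```text
t: 2.57
ee_pos: [547.5, 49.9, 12.9]
orientation: [0.168, -3.136, -0.0]
ft_force: [0.5, 0.9, 0.5]
width: 87.9
grasp_force: 0.0
t: 3.4
ee_pos: [548.2, 49.3, 12.7]
orientation: [0.167, -3.137, 0.0]
ft_force: [0.3, -0.1, 2.2]
width: 40.0
grasp_force: 30.0
```

```bash
python3 -m inch '[{"xyz":[0,0,-10],"rot":[0,0,0]},{"xyz":[0,0,-30],"rot":[0,0,0]},{"xyz":[0,0,-60],"rot":[0,0,0]},{"xyz":[0,0,-100],"rot":[0,0,0]},{"xyz":[0,0,-130],"rot":[0,0,0]},{"xyz":[0,0,-157],"rot":[0,0,0]}]'
python3 - <<'E'
from h import *
print(delta((591,-212,170),grasp(2.76-np.pi/2)),ctrl.get_obs()['width'])
E
```

```text
t: 3.9
ee_pos: [548.1, 49.4, 172.2]
orientation: [-0.167, 3.136, 0.0]
ft_force: [0.7, 0.6, -2.9]
width: 39.8
grasp_force: 30.0
(array([ -14.9, -264.4,    2.2]), array([0.   , 0.001, 0.488])) 39.759817725478726
```

```bash
python3 -m inch '[{"xyz":[-2,-20,0],"rot":[0,0,0.05]},{"xyz":[-4,-50,0],"rot":[0,0,0.1]},{"xyz":[-6,-85,0],"rot":[0,0,0.17]},{"xyz":[-8,-120,0],"rot":[0,0,0.24]},{"xyz":[-10,-155,0],"rot":[0,0,0.31]},{"xyz":[-12,-190,0],"rot":[0,0,0.38]},{"xyz":[-14,-225,0],"rot":[0,0,0.44]},{"xyz":[-15,-250,0],"rot":[0,0,0.48]},{"xyz":[-15,-264,0],"rot":[0,0,0.488]},{"xyz":[-15,-264,0],"rot":[0,0,0.488]},{"xyz":[-15,-264,0],"rot":[0,0,0.488]}]'
python3 - <<'E'
from h import *
p,r=tool(); m=ctrl.camera_model("wrist"); im=ctrl.get_image("wrist")[:,:,::-1].copy(); cv2.imwrite("pics/w2.png",im)
print(p,r.as_matrix()[:,1],m, proj(m,[[521,-184,15]]))
E
```

```text
t: 4.82
ee_pos: [590.4, -211.4, 169.5]
orientation: [-0.596, -3.083, -0.001]
ft_force: [-0.6, 0.5, -2.4]
width: 39.9
grasp_force: 30.0
[ 590.41443686 -211.38620012  169.45949704] [3.72775317e-01 9.27921549e-01 4.01824128e-04] {'fx': 414.64576318087, 'fy': 414.64576318087, 'cx': 326.94850081542023, 'cy': 241.03397265640965, 'position': array([ 526.0045592 , -186.21918529,  332.33293549]), 'attitude': array([-0.22527266, -0.15295059,  1.18258804])} [[327.02618962 124.56657732]]
```

View pics/w2.png

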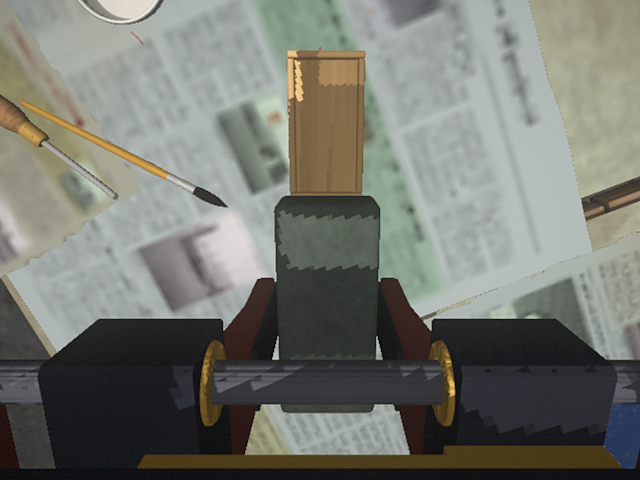

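The tray lies straight in the tool's axes: outer top corners are near (288,51), (365,51), (362,194) and (290,194), just clear of the held stone. Its rim gives the place to aim for.

Run:
```python
from h import *
m=ctrl.camera_model("wrist"); im=cv2.imread("pics/w2.png"); hsv=cv2.cvtColor(im,cv2.COLOR_BGR2HSV);H,S,V=[hsv[...,i].astype(int) for i in range(3)]
k=(H>5)&(H<25)&(S>75); k[:, :270]=0;k[:,385:]=0;k[205:]=0;k[:40]=0
for c in blobs(k,500): print(cv2.boundingRect(c),cv2.minAreaRect(c),rect(m,c,15))
# long side edges per row
for r in range(60,190,20):
    x=np.where(k[r])[0]; x=x[(x>280)&(x<372)]; print(r,x.min(),x.max(),im[r,x.max()-2:x.max()+4,2])
for col in (300,327,350):
    print(col,np.where(k[:200,col])[0].min(),np.where(k[:210,col])[0].max(), im[186:206:2,col].tolist())
t=plane(m,[[288,51],[365,51],[362,194],[290,194]],15); print(t.round(1),t.mean(0),[np.linalg.norm(t[i]-t[(i+1)%4]).round(1) for i in range(4)])
# stone in the hand: lowest end face, bottom corners
p,r=tool(); print("stone near end top edge row",plane(m,[[275,206],[379,206]],p[2]+13), "bottom",plane(m,[[281,197],[373,197]],p[2]-12))
print(p+r.apply([45,20,-13]),proj(m,[p+r.apply([45,-20,-13]),p+r.apply([45,20,-13]),p+r.apply([45,20,12]),p+r.apply([45,-20,12]),p+r.apply([-45,-20,12])]))
```

```text
(287, 47, 78, 149) ((325.5, 121.0), (148.0, 77.0), 90.0) (array([ 520.4, -184. ], dtype=float32), 104.8, 55.3, 2.763)
60 287 364 [160 152 135 154 176 172]
80 288 364 [161 152 121 123 142 146]
100 288 363 [125 125 118 126 132 129]
120 289 363 [129 124 110 108 110 112]
140 289 362 [131 130 121 116 115 117]
160 290 362 [130 128 116 122 133 129]
180 290 361 [129 127 122 129 137 135]
300 51 195 [[66, 96, 119], [68, 99, 120], [69, 100, 123], [57, 78, 95], [77, 113, 142], [42, 43, 40], [47, 52, 50], [48, 50, 49], [47, 51, 50], [50, 56, 52]]
327 51 195 [[66, 97, 120], [67, 98, 119], [68, 100, 122], [54, 79, 96], [76, 116, 143], [43, 45, 39], [44, 48, 49], [46, 49, 49], [42, 47, 45], [47, 55, 52]]
350 51 195 [[74, 108, 133], [75, 109, 134], [78, 112, 137], [56, 80, 96], [79, 117, 146], [36, 38, 32], [47, 51, 47], [41, 46, 45], [44, 51, 49], [53, 57, 55]]
[[ 464.2 -190.3   15. ]
 [ 484.4 -139.8   15. ]
 [ 578.6 -177.4   15. ]
 [ 558.1 -228.7   15. ]] [ 521.33720663 -184.02394353   15.        ] [np.float64(54.4), np.float64(101.4), np.float64(55.3), np.float64(101.4)]
stone near end top edge row [[ 543.15857516 -212.7217724   182.44519854]
 [ 557.27427739 -177.41709995  182.44519854]] bottom [[ 543.42747861 -213.35497694  157.44519854]
 [ 557.91615991 -177.11635704  157.44519854]]
[ 556.0812626  -175.28655189  182.51771496] [[273.59897436 200.80326484]
 [383.40508994 200.88080837]
 [375.61345994 191.33533683]
 [280.95634671 191.26798439]
 [286.14693482 379.1252959 ]]
```

Run:
```python
from h import *
print(delta((523.2,-184.8,38),grasp(2.762-np.pi/2)))
```

```text
(array([ 71.8,  -1.1, 131.5]), array([ 0.   , -0.001, -0.001]))
```

```bash
python3 -m inch '[{"xyz":[15,0,10],"rot":[0,0,0]},{"xyz":[35,-0.5,30],"rot":[0,0,0]},{"xyz":[55,-1,55],"rot":[0,0,0]},{"xyz":[71.5,-1,85],"rot":[0,0,0]},{"xyz":[71.5,-1,110],"rot":[0,0,0]},{"xyz":[71.5,-1,125],"rot":[0,0,0]},{"xyz":[71.5,-1,131],"rot":[0,0,0]},{"xyz":[71.5,-1,131],"rot":[0,0,0]},{"xyz":[71.5,-1,131],"rot":[0,0,0]}]'
python3 - <<'E'
from h import *
m=ctrl.camera_model("wrist");im=ctrl.get_image("wrist")[:,:,::-1].copy(); cv2.imwrite("pics/w3.png",cv2.resize(im[150:450,180:480],None,fx=2,fy=2))
print(delta((523.2,-184.8,18.2),grasp(2.762-np.pi/2)))
E
```

```text
t: 5.62
ee_pos: [524.8, -185.2, 39.2]
orientation: [0.594, 3.085, 0.0]
ft_force: [0.1, -0.0, -2.8]
width: 39.9
grasp_force: 30.0
(array([ 2.3, -0.1, 21.5]), array([ 0.   ,  0.002, -0.001]))
```

View pics/w3.png

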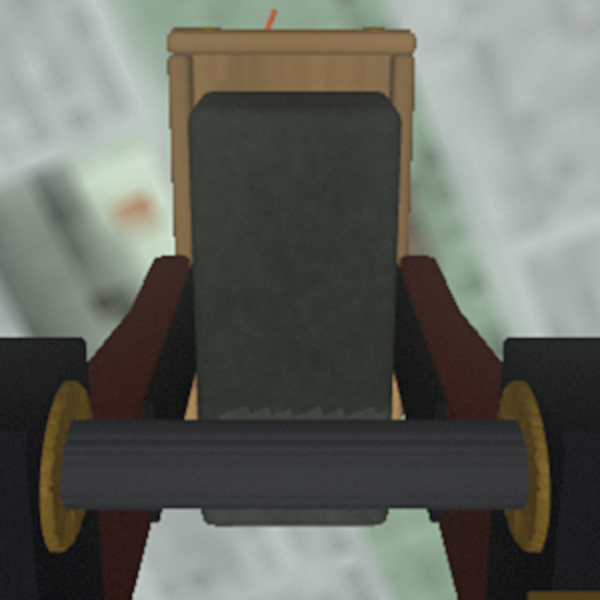

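Run:
```python
from h import *
m=ctrl.camera_model("wrist"); p,r=tool(); print(p)
f=lambda px,z:(r.inv().apply(plane(m,px,z)-p)).round(1)
zb=p[2]-12.7
print("stone end bottom/top",f([[327,196.5]],zb),f([[327,203]],zb+25))
print("rim outer/inner",f([[327,164.5],[327,176]],15))
print("tray sides",f([[180+169/2,185],[180+413/2,185]],15),"stone sides top",f([[180+190/2,210],[180+401/2,210]],zb+25))
```

```text
[ 525.30496362 -185.54907323   39.71398432]
stone end bottom/top [[42.7 -0.5 12.6]] [[ 44.1  -0.6 -12.4]]
rim outer/inner [[55.2 -0.6 24.6]
 [50.1 -0.6 24.6]]
tray sides [[ 46.1 -28.8  24.6]
 [ 46.1  26.3  24.6]] stone sides top [[ 41.5 -19.7 -12.4]
 [ 41.5  19.1 -12.4]]
```

The stone is over the pocket. The tray's centre lies about 2.5 mm along tool +x and 0.9 mm along −y, so I'll correct that and lower.

```bash
python3 -m inch '[{"xyz":[1.3,-0.5,2],"rot":[0,0,0]},{"xyz":[2.6,-0.9,5],"rot":[0,0,0]},{"xyz":[2.6,-0.9,8],"rot":[0,0,0]},{"xyz":[2.6,-0.9,11],"rot":[0,0,0]},{"xyz":[2.6,-0.9,14],"rot":[0,0,0]},{"xyz":[2.6,-0.9,17],"rot":[0,0,0]},{"xyz":[2.6,-0.9,19],"rot":[0,0,0]},{"xyz":[2.6,-0.9,20.5],"rot":[0,0,0]},{"xyz":[2.6,-0.9,20.5],"rot":[0,0,0]},{"xyz":[2.6,-0.9,20.5],"rot":[0,0,0]}]'
```

```text
t: 6.5
ee_pos: [521.6, -185.8, 18.1]
orientation: [-0.596, -3.084, -0.0]
ft_force: [0.2, -0.2, -2.8]
width: 40.0
grasp_force: 30.0
```

```bash
python3 -m inch '[{"xyz":[0,0,0.5],"rot":[0,0,0]},{"xyz":[0,0,0.5],"rot":[0,0,0]}]'; python3 -m inch '[{"xyz":[0,0,0],"rot":[0,0,0]},{"xyz":[0,0,0],"rot":[0,0,0]},{"xyz":[0,0,0],"rot":[0,0,0]},{"xyz":[0,0,0],"rot":[0,0,0]},{"xyz":[0,0,0],"rot":[0,0,0]},{"xyz":[0,0,0],"rot":[0,0,0]},{"xyz":[0,0,-20],"rot":[0,0,0]},{"xyz":[0,0,-50],"rot":[0,0,0]},{"xyz":[0,0,-80],"rot":[0,0,0]},{"xyz":[0,0,-100],"rot":[0,0,0]},{"xyz":[0,0,-100],"rot":[0,0,0]},{"xyz":[0,0,-100],"rot":[0,0,0]}]' 0
python3 - <<'E'
from h import *
m=ctrl.camera_model("wrist");p,r=tool();print(p,proj(m,[p+[0,0,30-p[2]]]));im=ctrl.get_image("wrist")[:,:,::-1].copy(); cv2.imwrite("pics/w4.png",im)
print(delta((522,-185.2,18.2),grasp(2.762-np.pi/2)))
E
```

```text
t: 6.67
ee_pos: [521.7, -185.8, 17.8]
orientation: [0.596, 3.084, -0.0]
ft_force: [0.6, -0.4, -2.3]
width: 39.5
grasp_force: 30.0
t: 7.67
ee_pos: [522.3, -186.0, 118.7]
orientation: [0.596, 3.082, -0.001]
ft_force: [-0.5, 0.1, -0.9]
width: 87.4
grasp_force: 0.0
[ 522.28698132 -186.00767671  118.68529909] [[327.80424249 245.30506257]]
(array([-0.4,  0.7, 99.3]), array([-0.   ,  0.   , -0.002]))
```

View pics/w4.png

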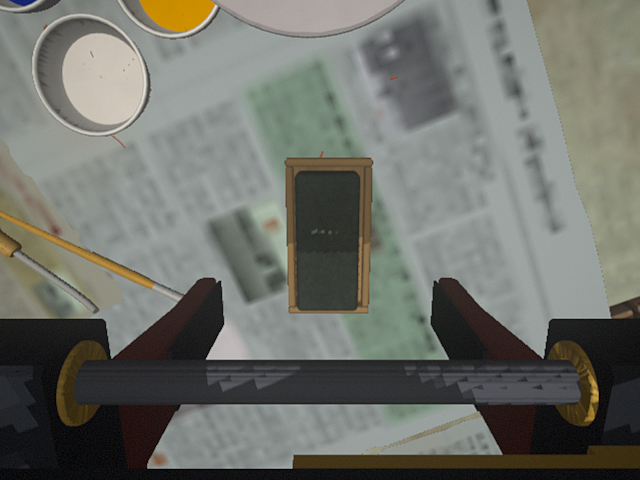

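The stone sits in the pocket with an even gap all round. The tray is at columns 287–372, rows 158–313, and the brush tip at (180,297) is well outside the fingers. Next I'll grip the tray.

Run:
```python
from h import *
m=ctrl.camera_model("wrist"); p,r=tool()
f=lambda px,z:(r.inv().apply(plane(m,px,z)-p)).round(1)
print(f([[329,157.5],[329,313]],15), f([[287,200],[372,200]],15), "stone",f([[327,171],[327,310]],30),"dz",p[2]-3)
```

```text
[[ 53.7   0.7 102.5]
 [-52.2   0.9 102.5]] [[ 26.8 -26.3 102.5]
 [ 26.8  28.5 102.5]] stone [[ 46.6  -0.5  87.5]
 [-43.2  -0.5  87.5]] dz 114.50419480620376
```

```bash
python3 -m inch '[{"xyz":[0.7,1,25],"rot":[0,0,0]},{"xyz":[0.7,1,55],"rot":[0,0,0]},{"xyz":[0.7,1,80],"rot":[0,0,0]},{"xyz":[0.7,1,98],"rot":[0,0,0]},{"xyz":[0.7,1,108],"rot":[0,0,0]},{"xyz":[0.7,1,114],"rot":[0,0,0]},{"xyz":[0.7,1,114.5],"rot":[0,0,0]},{"xyz":[0.7,1,114.5],"rot":[0,0,0]}]'; python3 -m inch '[{"xyz":[0,0,0],"rot":[0,0,0]},{"xyz":[0,0,0],"rot":[0,0,0]},{"xyz":[0,0,0],"rot":[0,0,0]},{"xyz":[0,0,0],"rot":[0,0,0]},{"xyz":[0,0,0],"rot":[0,0,0]},{"xyz":[0,0,0],"rot":[0,0,0]},{"xyz":[0,0,0],"rot":[0,0,0]},{"xyz":[0,0,0],"rot":[0,0,0]},{"xyz":[0,0,0],"rot":[0,0,0]}]' 255
```

```text
t: 8.38
ee_pos: [521.3, -184.6, 3.0]
orientation: [-0.596, -3.084, -0.0]
ft_force: [0.2, 0.5, -0.6]
width: 87.7
grasp_force: 0.0
t: 9.13
ee_pos: [521.5, -184.7, 3.6]
orientation: [0.596, 3.084, -0.0]
ft_force: [-1.2, 0.4, 5.9]
width: 55.8
grasp_force: 30.0
```

```bash
python3 -m inch '[{"xyz":[0,0,-3],"rot":[0,0,0]},{"xyz":[0,0,-10],"rot":[0,0,0]},{"xyz":[0,0,-25],"rot":[0,0,0]},{"xyz":[0,0,-45],"rot":[0,0,0]},{"xyz":[0,0,-70],"rot":[0,0,0]},{"xyz":[0,0,-100],"rot":[0,0,0]},{"xyz":[0,0,-130],"rot":[0,0,0]},{"xyz":[0,0,-155],"rot":[0,0,0]},{"xyz":[0,0,-165],"rot":[0,0,0]},{"xyz":[0,0,-165],"rot":[0,0,0]}]'
cat >> h.py <<'E'
DO,DR=deckpose([466,230.7,22],.104)
def indeck():
    p,r=tool(); return DR.inv().apply(p-DO).round(1),(DR.inv()*r).as_matrix().round(3)
def todeck(d):
    return delta(DO+DR.apply(d),grasp(.104+np.pi/2,-.56))
E
python3 - <<'E'
from h import *
print(delta((505,234,168),grasp(.104+np.pi/2)),todeck([55,0,70]))
E
```

```text
t: 9.97
ee_pos: [522.6, -185.0, 170.6]
orientation: [0.595, 3.08, -0.001]
ft_force: [-0.4, -0.6, -3.9]
width: 55.6
grasp_force: 30.0
(array([172.4, 382.3,   1.8]), array([-0.001,  0.004, -0.486])) (array([199.3, 369.1,  59.2]), array([-0.137, -0.544, -0.473]))
```

```bash
python3 -m inch '[{"xyz":[5,11,0],"rot":[0,0,-0.02]},{"xyz":[14,30,0],"rot":[0,0,-0.05]},{"xyz":[27,60,0],"rot":[0,0,-0.1]},{"xyz":[41,92,0],"rot":[0,0,-0.15]},{"xyz":[56,125,0],"rot":[0,0,-0.2]},{"xyz":[72,160,0],"rot":[0,0,-0.25]},{"xyz":[88,195,0],"rot":[0,0,-0.3]},{"xyz":[104,230,0],"rot":[0,0,-0.34]},{"xyz":[119,265,0],"rot":[0,0,-0.38]},{"xyz":[134,298,0],"rot":[0,0,-0.42]},{"xyz":[148,328,0],"rot":[0,0,-0.45]},{"xyz":[160,355,0],"rot":[0,0,-0.475]}]'; python3 -m inch '[{"xyz":[6,14,0],"rot":[0,0,-0.006]},{"xyz":[11,24,0],"rot":[0,0,-0.011]},{"xyz":[12,27,0],"rot":[0,0,-0.011]},{"xyz":[12,27,0],"rot":[0,0,-0.011]},{"xyz":[12,27,0],"rot":[0,0,-0.011]}]'
python3 - <<'E'
from h import *
print(todeck([60,0,80]),todeck([58,0,40]))
E
```

```text
t: 10.97
ee_pos: [502.5, 206.7, 165.6]
orientation: [0.152, -3.134, 0.002]
ft_force: [-0.0, -0.1, -4.1]
width: 55.9
grasp_force: 30.0
t: 11.38
ee_pos: [490.1, 229.5, 167.4]
orientation: [0.163, -3.136, 0.001]
ft_force: [0.6, 0.1, -3.5]
width: 56.0
grasp_force: 30.0
(array([15.5,  3.7, 45.8]), array([-0.001, -0.561,  0.   ])) (array([-4.1,  3.8, 80.7]), array([-0.001, -0.561,  0.   ]))
```

```bash
python3 -m inch '[{"xyz":[1,0.5,3],"rot":[0,-0.04,0]},{"xyz":[2,1,7],"rot":[0,-0.09,0]},{"xyz":[4,1.4,12],"rot":[0,-0.15,0]},{"xyz":[5.5,1.8,17],"rot":[0,-0.21,0]},{"xyz":[7.5,2.2,23],"rot":[0,-0.28,0]},{"xyz":[9.5,2.6,29],"rot":[0,-0.35,0]},{"xyz":[11.5,3,34],"rot":[0,-0.42,0]},{"xyz":[13,3.4,39],"rot":[0,-0.48,0]},{"xyz":[14.5,3.7,43],"rot":[0,-0.53,0]},{"xyz":[15.5,3.7,45.8],"rot":[0,-0.561,0]},{"xyz":[15.5,3.7,45.8],"rot":[0,-0.561,0]},{"xyz":[15.5,3.7,45.8],"rot":[0,-0.561,0]}]'
python3 - <<'E'
from h import *
print(indeck(),todeck([58,0,30])); 
for n in ("wrist","scene"):
    im=ctrl.get_image(n)[:,:,::-1].copy(); cv2.imwrite(f"pics/{n}5.png",im)
m=ctrl.camera_model("wrist")
s=cv2.resize(im[130:280,170:370],(400,300)); w=cv2.resize(cv2.imread("pics/wrist5.png"),(400,300)); cv2.imwrite("pics/v5.png",np.hstack([w,s]))
E
```

```text
t: 12.38
ee_pos: [475.5, 232.7, 127.8]
orientation: [-0.123, 2.59, 0.038]
ft_force: [3.8, -1.5, -2.3]
width: 55.6
grasp_force: 30.0
(array([64.4,  1. , 84.5]), array([[-1.   ,  0.008, -0.011],
       [ 0.008,  1.   , -0.003],
       [ 0.011, -0.003, -1.   ]])) (array([ 5.8, -0.9, 54.5]), array([-0.003, -0.011, -0.008]))
```

View pics/v5.png

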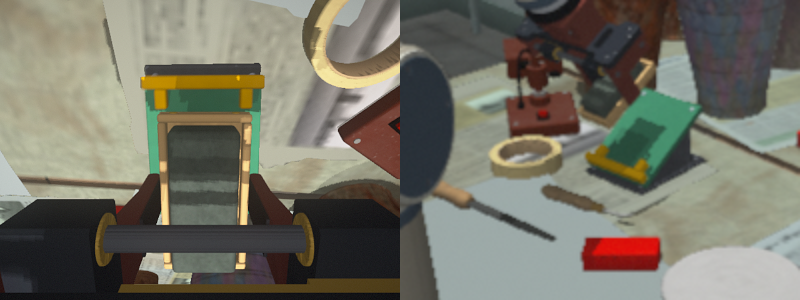

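The tray is held square to the slope above the rest and in line with the ledge (left panel: ledge columns 141–264, tray 160–250). Nothing else is near, so I'll lower it.

```bash
python3 -m inch '[{"xyz":[1,-0.3,10],"rot":[0,-0.004,-0.003]},{"xyz":[3,-0.5,25],"rot":[0,-0.008,-0.005]},{"xyz":[4.5,-0.9,40],"rot":[0,-0.008,-0.008]},{"xyz":[5,-0.9,52],"rot":[0,-0.008,-0.008]},{"xyz":[5,-0.9,60],"rot":[0,-0.008,-0.008]},{"xyz":[5,-0.9,66],"rot":[0,-0.008,-0.008]},{"xyz":[5,-0.9,68],"rot":[0,-0.008,-0.008]},{"xyz":[5,-0.9,68],"rot":[0,-0.008,-0.008]},{"xyz":[5,-0.9,68],"rot":[0,-0.008,-0.008]}]'
python3 - <<'E'
from h import *
print(indeck(),todeck([58,0,4]))
m=ctrl.camera_model("wrist"); im=ctrl.get_image("wrist")[:,:,::-1].copy(); cv2.imwrite("pics/w6.png",im)
p,r=tool()
hsv=cv2.cvtColor(im,cv2.COLOR_BGR2HSV);H,S,V=[hsv[...,i].astype(int) for i in range(3)]
Y=(H>18)&(H<32)&(S>190)&(V>60)
for c in blobs(Y,200): print("Y",cv2.boundingRect(c),cv2.approxPolyDP(c,3,True)[:,0].tolist())
T=(H>8)&(H<26)&(S>60)&(S<170)&(V>100)
for c in blobs(T,300): print("T",cv2.boundingRect(c))
print(proj(m,DO+DR.apply([[0,-33,13],[0,33,13],[0,-55,13],[0,55,13]])),proj(m,p+r.apply([[53,-28,-12],[53,28,-12]])))
E
```

```text
t: 13.23
ee_pos: [515.3, 243.0, 89.8]
orientation: [-0.144, 2.621, 0.02]
ft_force: [0.3, 0.4, -3.5]
width: 55.7
grasp_force: 30.0
(array([78.7,  7.1, 30.7]), array([[-0.999, -0.009, -0.044],
       [-0.008,  1.   , -0.01 ],
       [ 0.044, -0.01 , -0.999]])) (array([19.5, -6.6, 27.7]), array([-0.01 , -0.044,  0.009]))
Y (183, 83, 258, 72) [[183, 85], [185, 110], [210, 113], [212, 150], [216, 153], [238, 152], [238, 113], [386, 113], [386, 152], [408, 154], [412, 149], [412, 115], [435, 112], [440, 102], [437, 84]]
T (374, 404, 20, 27)
T (261, 404, 18, 27)
T (28, 294, 177, 17)
T (251, 179, 153, 181)
T (538, 0, 102, 117)
[[235.73501442 109.94828131]
 [391.43548672 111.32908126]
 [184.02323422 109.48968524]
 [443.52487995 111.79102611]] [[250.98343943 178.12435626]
 [406.01581566 178.21040116]]
```

```bash
python3 - <<'E'
from h import *
o=ctrl.get_obs(); print(o['qpos'].round(3),o['qvel'].round(3),o['joint_torque'].round(1),o['ft_force']); print(indeck()[0])
E
python3 -m inch '[{"xyz":[0,0,0],"rot":[0,0,0]},{"xyz":[0,0,0],"rot":[0,0,0]},{"xyz":[0,0,0],"rot":[0,0,0]}]'
python3 - <<'E'
from h import *
print(indeck(),ctrl.get_obs()['qpos'].round(3))
E
```

```text
[ 0.538  0.462  2.149 -1.311  0.226  0.109] [ 0.002 -0.005  0.002 -0.001 -0.002  0.002] [ -0.1 -45.3 -15.5  -0.6   0.3  -0. ] [ 0.07607216 -0.03944926 -3.97258339]
[78.7  7.1 30.9]
t: 13.53
ee_pos: [515.4, 243.2, 90.1]
orientation: [-0.144, 2.621, 0.02]
ft_force: [0.2, 0.9, -3.5]
width: 55.7
grasp_force: 30.0
(array([78.9,  7.3, 31. ]), array([[-0.999, -0.009, -0.043],
       [-0.008,  1.   , -0.01 ],
       [ 0.043, -0.009, -0.999]])) [ 0.538  0.461  2.149 -1.311  0.226  0.109]
```

```bash
Q='from h import *
o=ctrl.get_obs(); open("q.txt","a").write(" ".join(map(str,[*o["qpos"],*o["ee_pos"],*o["orientation"]]))+"\n"); print(o["qpos"].round(3))'
python3 -c "$Q"
python3 -m inch '[{"xyz":[0,0,-20],"rot":[0,0,0]},{"xyz":[0,0,-45],"rot":[0,0.03,0]},{"xyz":[0,0,-60],"rot":[0,0.09,0]},{"xyz":[0,0,-70],"rot":[0,0.15,0]},{"xyz":[0,0,-70],"rot":[0,0.2,0]},{"xyz":[0,0,-70],"rot":[0,0.25,0]},{"xyz":[0,0,-70],"rot":[0,0.25,0]},{"xyz":[0,0,-70],"rot":[0,0.25,0]}]'; python3 -c "$Q"
python3 -m inch '[{"xyz":[0,0,-5],"rot":[0,0.08,0]},{"xyz":[0,0,-10],"rot":[0,0.16,0]},{"xyz":[0,0,-20],"rot":[0,0.25,0]},{"xyz":[0,0,-20],"rot":[0,0.31,0]},{"xyz":[0,0,-20],"rot":[0,0.31,0]},{"xyz":[0,0,-20],"rot":[0,0.31,0]}]'; python3 -c "$Q"
python3 - <<'E'
from h import *; print(indeck())
E
```

```text
[ 0.538  0.461  2.149 -1.311  0.226  0.109]
t: 14.2
ee_pos: [482.5, 241.1, 152.3]
orientation: [-0.154, 2.869, 0.005]
ft_force: [0.1, -0.3, -2.8]
width: 55.9
grasp_force: 30.0
[ 0.506  0.316  2.037 -0.216  0.555 -1.001]
t: 14.7
ee_pos: [475.9, 239.2, 169.1]
orientation: [0.162, -3.096, 0.026]
ft_force: [-0.7, -0.7, -3.2]
width: 55.9
grasp_force: 30.0
[ 0.443  0.38   1.846  0.     0.96  -1.232]
(array([ 87.2,   7.5, 119. ]), array([[-0.824, -0.009, -0.566],
       [-0.   ,  1.   , -0.015],
       [ 0.566, -0.012, -0.824]]))
```

```bash
cat > kin.py <<'E'
from h import *
from scipy.optimize import least_squares
LO=np.array([-3,-.9,.09,-1.31,.11,-2.54]);HI=np.array([3,2.11,2.58,4.45,2.69,2.54])
def fk(q,k):
    h,a,L2,L3,d,e=k[:6]
    A=R.from_euler('z',q[0]); B=A*R.from_euler('y',q[1]); C=B*R.from_euler('y',q[2]); D=C*R.from_euler('z',q[3])*R.from_euler('y',q[4])*R.from_euler('z',q[5]+k[6])
    return np.array([0,0,h])+A.apply([a,0,0])+B.apply([0,0,L2])+C.apply([e,0,L3])+D.apply([0,0,d]),D
rows=[[1.22798134,.423769167,1.63061813,0,1.0886333,-.0189982913,198.66547331,592.03654756,221.97469281,-.506392026,-3.10024597,.00220496779]]+[list(map(float,l.split())) for l in open("q.txt")]
def res(k):
    o=[]
    for w in rows:
        p,r=fk(w[:6],k); o+=[*(p-w[6:9]),*(300*(r.inv()*R.from_rotvec(w[9:])).as_rotvec())]
    return np.r_[o,.003*(k[5])]
def fit():
    b=None
    for y in (0,np.pi/2,-np.pi/2,3.1):
        s=least_squares(res,[300,0,450,450,250,0,y])
        if b is None or s.cost<b.cost: b=s
    return b
def ik(p,r,k,q0):
    f=lambda q:np.r_[fk(q,k)[0]-p,300*(fk(q,k)[1].inv()*r).as_rotvec()]
    s=least_squares(f,q0); return s.x,s.cost
E
python3 - <<'E'
from kin import *
s=fit(); k=s.x; print(k.round(3),s.cost,np.abs(s.fun).max()); np.save("k.npy",k)
for d in ([60,0,80],[60,0,40],[57,0,15],[53,0,3.3]):
  for nm,fl in (("cam low",0),("cam high",np.pi)):
    r=grasp(.104+np.pi/2,-.56)*R.from_euler('z',fl); p=DO+DR.apply(d)
    print(d,nm)
    for q4 in (-1.5,0,1.5,3,4.3):
      for q6 in (-1.5,1.5):
        q,c=ik(p,r,k,[.5,.4,2,q4,.3,q6])
        if c<1e-3 and q[4]>0: print("  ",q.round(3), "ok" if np.all((q>LO)&(q<HI)) else "")
E
```

```text
[234.796  22.835 556.296 447.585 263.926  56.171   1.571] 193.59085494057473 10.297662329788409
[60, 0, 80] cam low
   [ 0.575  0.352  2.244 -1.425  0.246  0.257] 
   [ 0.575  0.352  2.244 -1.425  0.246  0.257] 
   [ 0.575  0.352  2.244 -1.425  0.246  0.257] 
   [ 0.575  0.352  2.244 -1.425  0.246  0.257] 
   [ 0.575  0.352  2.244 -1.425  0.246  0.257] 
   [0.575 0.352 2.244 4.858 0.246 0.257] 
   [ 0.575  0.352  2.244 -1.425  0.246  0.257] 
   [0.575 0.352 2.244 4.858 0.246 0.257] 
   [0.575 0.352 2.244 4.858 0.246 0.257] 
   [0.575 0.352 2.244 4.858 0.246 0.257] 
[60, 0, 80] cam high
   [ 0.575  0.352  2.244 -1.425  0.246 -2.884] 
   [ 0.575  0.352  2.244 -1.425  0.246  3.399] 
   [ 0.575  0.352  2.244 -1.425  0.246 -2.884] 
   [ 0.575  0.352  2.244 -1.425  0.246  3.399] 
   [ 0.575  0.352  2.244 -1.425  0.246  3.399] 
   [ 0.575  0.352  2.244  4.858  0.246 -2.884] 
   [ 0.575  0.352  2.244 -1.425  0.246  3.399] 
   [ 0.575  0.352  2.244  4.858  0.246 -2.884] 
   [0.575 0.352 2.244 4.858 0.246 3.399] 
[60, 0, 40] cam low
   [ 0.552  0.45   2.22  -1.751  0.236  0.572] 
   [ 0.552  0
[... 1824 characters left out ...]
 -2.059  0.256  0.876] 
   [ 0.538  0.542  2.204 -2.059  0.256  0.876] 
   [ 0.538  0.542  2.204 -2.059  0.256  0.876] 
   [ 0.538  0.542  2.204 -2.059  0.256  0.876] 
   [0.538 0.542 2.204 4.224 0.256 0.876] ok
   [0.538 0.542 2.204 4.224 0.256 0.876] ok
   [0.538 0.542 2.204 4.224 0.256 0.876] ok
   [0.538 0.542 2.204 4.224 0.256 0.876] ok
[53, 0, 3.3] cam high
   [ 0.538  0.542  2.204 -2.059  0.256 -2.265] 
   [ 0.538  0.542  2.204 -2.059  0.256  4.018] 
   [ 0.538  0.542  2.204 -2.059  0.256 -2.265] 
   [ 0.538  0.542  2.204  4.224  0.256 -2.265] ok
   [ 0.538  0.542  2.204  4.224  0.256 -2.265] ok
   [ 0.538  0.542  2.204  4.224  0.256 -2.265] ok
   [0.538 0.542 2.204 4.224 0.256 4.018]
```

```bash
sed -i 's/C.apply(\[e,0,L3\])/C.apply([e,k[7],L3])/; s/\[300,0,450,450,250,0,y\]/[300,0,450,450,250,0,y,0]/' kin.py
python3 - <<'E'
from kin import *
s=fit(); k=s.x; print(k.round(3),s.cost,np.abs(s.fun).max()); np.save("k.npy",k)
for th in (.3,.4):
  for d in ([60,0,100],[60,0,40],[53,0,6]):
    r=grasp(.104+np.pi/2,-.56+th); p=DO+DR.apply(d)
    q,c=ik(p,r,k,[.5,.4,2,-.3,.5,-1.2]); print(th,d,q.round(3),round(c,4),np.all((q>LO)&(q<HI)))
  for p in ([530,60,120],[530,60,6]):
    q,c=ik(np.array(p),grasp(.104+np.pi/2,th),k,[.1,.4,2,0,1,-1.2]); print("bench",th,p,q.round(3),round(c,4),np.all((q>LO)&(q<HI)))
print(delta((530,60,120),grasp(.104+np.pi/2)))
E
```

```text
[312.394   0.    563.096 484.897 309.64   77.494  -4.712  11.9  ] 0.027027946415647208 0.23248144919729122
0.3 [60, 0, 100] [ 0.497  0.314  2.087 -0.204  0.509 -1.011] 0.0 True
0.3 [60, 0, 40] [ 0.471  0.446  2.049 -0.232  0.414 -1.002] 0.0 True
0.3 [53, 0, 6] [ 0.462  0.52   2.033 -0.262  0.355 -0.977] 0.0 True
bench 0.3 [530, 60, 120] [ 0.092  0.569  1.7   -0.004  1.173 -1.58 ] 0.0 True
bench 0.3 [530, 60, 6] [ 0.092  0.741  1.721 -0.004  0.98  -1.58 ] 0.0 True
0.4 [60, 0, 100] [ 0.473  0.337  2.025 -0.097  0.632 -1.128] 0.0 True
0.4 [60, 0, 40] [ 0.45   0.463  1.986 -0.104  0.544 -1.14 ] 0.0 True
0.4 [53, 0, 6] [ 0.442  0.535  1.971 -0.113  0.488 -1.137] 0.0 True
bench 0.4 [530, 60, 120] [ 0.093  0.618  1.635 -0.004  1.288 -1.58 ] 0.0 True
bench 0.4 [530, 60, 6] [ 0.093  0.786  1.65  -0.005  1.106 -1.579] 0.0 True
(array([ -37.2, -183.2,   50.3]), array([-0.015, -0.042,  0.001]))
```

The placing stalled because joint 4 hit its limit. The tool needs to be less tilted there, so I'll set the tray back on a clear bit of bench and regrip it with the tool leaning 0.3 rad. At the slope the tool then tilts only 0.26 rad.

```bash
python3 -m inch '[{"xyz":[-4,-15,4],"rot":[-0.003,-0.01,0]},{"xyz":[-10,-45,10],"rot":[-0.006,-0.02,0]},{"xyz":[-17,-80,20],"rot":[-0.01,-0.03,0]},{"xyz":[-24,-115,30],"rot":[-0.015,-0.042,0]},{"xyz":[-30,-145,40],"rot":[-0.015,-0.042,0]},{"xyz":[-35,-170,48],"rot":[-0.015,-0.042,0]},{"xyz":[-37,-183,50],"rot":[-0.015,-0.042,0]},{"xyz":[-37,-183,50],"rot":[-0.015,-0.042,0]},{"xyz":[-37,-183,50],"rot":[-0.015,-0.042,0]}]'
python3 - <<'E'
from h import *
print(delta((530,60,4),grasp(.104+np.pi/2)))
E
```

```text
t: 15.45
ee_pos: [528.8, 60.8, 120.5]
orientation: [0.163, -3.135, -0.003]
ft_force: [0.0, 0.2, -4.3]
width: 55.8
grasp_force: 30.0
(array([ -1.3,  -1.2, 116.5]), array([ 0.002, -0.002,  0.   ]))
```

```bash
python3 -m inch '[{"xyz":[0,0,20],"rot":[0,0,0]},{"xyz":[0,0,50],"rot":[0,0,0]},{"xyz":[0,0,75],"rot":[0,0,0]},{"xyz":[0,0,95],"rot":[0,0,0]},{"xyz":[0,0,106],"rot":[0,0,0]},{"xyz":[0,0,112],"rot":[0,0,0]},{"xyz":[0,0,115],"rot":[0,0,0]},{"xyz":[0,0,116.5],"rot":[0,0,0]},{"xyz":[0,0,116.5],"rot":[0,0,0]},{"xyz":[0,0,116.5],"rot":[0,0,0]}]'
```

```text
t: 16.28
ee_pos: [530.4, 61.4, 5.2]
orientation: [-0.166, 3.137, 0.004]
ft_force: [-0.0, -0.8, -2.9]
width: 55.8
grasp_force: 30.0
```

```bash
python3 -m inch '[{"xyz":[0,0,0.6],"rot":[0,0,0]},{"xyz":[0,0,1.2],"rot":[0,0,0]},{"xyz":[0,0,1.2],"rot":[0,0,0]},{"xyz":[0,0,1.2],"rot":[0,0,0]}]'; python3 -m inch '[{"xyz":[0,0,0],"rot":[0,0,0]},{"xyz":[0,0,0],"rot":[0,0,0]},{"xyz":[0,0,0],"rot":[0,0,0]},{"xyz":[0,0,0],"rot":[0,0,0]},{"xyz":[0,0,-15],"rot":[0,0,0]},{"xyz":[0,0,-40],"rot":[0,0,0]},{"xyz":[0,0,-70],"rot":[0,0.05,0]},{"xyz":[0,0,-90],"rot":[0,0.12,0]},{"xyz":[0,0,-100],"rot":[0,0.2,0]},{"xyz":[0,0,-100],"rot":[0,0.27,0]},{"xyz":[0,0,-100],"rot":[0,0.3,0]},{"xyz":[0,0,-100],"rot":[0,0.3,0]}]' 0
python3 - <<'E'
from h import *
p,r=tool(); m=ctrl.camera_model("wrist"); im=ctrl.get_image("wrist")[:,:,::-1].copy(); cv2.imwrite("pics/w7.png",im)
print(p,r.as_matrix().round(3),delta((530.4,60.4,6.5),grasp(.104+np.pi/2,.3)))
hsv=cv2.cvtColor(im,cv2.COLOR_BGR2HSV);H,S,V=[hsv[...,i].astype(int) for i in range(3)]
k=(H>8)&(H<26)&(S>75)&(V>60)
k=cv2.morphologyEx(k.astype(np.uint8),cv2.MORPH_CLOSE,np.ones((5,5)))
e=proj(m,[[530,60,15]])[0]; print("expect",e)
for c in blobs(k,1500):
    print(cv2.boundingRect(c),rect(m,c,15))
E
```

```text
t: 16.62
ee_pos: [530.1, 61.3, 3.7]
orientation: [0.166, -3.137, -0.004]
ft_force: [-0.9, 0.2, 2.6]
width: 55.8
grasp_force: 30.0
t: 17.62
ee_pos: [531.0, 61.2, 102.9]
orientation: [0.15, -2.836, 0.019]
ft_force: [0.7, 0.6, -0.2]
width: 87.7
grasp_force: 0.0
[531.01957986  61.19007092 102.89159464] [[-0.95  -0.105 -0.295]
 [-0.101  0.994 -0.029]
 [ 0.297  0.002 -0.955]] (array([-28.7,  -0.9,  91.8]), array([ 0.002, -0.001,  0.002]))
expect [325.81025235 286.34212947]
(292, 446, 348, 22) (array([625.9, 158.1], dtype=float32), 216.8, 12.8, 1.676)
(548, 341, 51, 85) (array([573.5, 221.8], dtype=float32), 53.8, 28.3, 0.236)
(56, 340, 52, 86) (array([606.1, -87. ], dtype=float32), 54.0, 28.4, 3.1)
(283, 206, 89, 154) (array([527.1,  60.5], dtype=float32), 96.8, 56.1, 0.107)
(517, 187, 123, 49) (array([464.9, 216. ], dtype=float32), 78.8, 30.7, 1.696)
(508, 61, 132, 40) (array([382.6, 206.5], dtype=float32), 87.9, 19.9, 1.793)
```

```bash
python3 -m inch '[{"xyz":[-12,-0.9,10],"rot":[0,0,0]},{"xyz":[-24,-0.9,25],"rot":[0,0,0]},{"xyz":[-28.5,-0.9,45],"rot":[0,0,0]},{"xyz":[-28.5,-0.9,65],"rot":[0,0,0]},{"xyz":[-28.5,-0.9,80],"rot":[0,0,0]},{"xyz":[-28.5,-0.9,89],"rot":[0,0,0]},{"xyz":[-28.5,-0.9,91.5],"rot":[0,0,0]},{"xyz":[-28.5,-0.9,91.5],"rot":[0,0,0]},{"xyz":[-28.5,-0.9,91.5],"rot":[0,0,0]}]'; python3 -m inch '[{"xyz":[0,0,0],"rot":[0,0,0]},{"xyz":[0,0,0],"rot":[0,0,0]},{"xyz":[0,0,0],"rot":[0,0,0]},{"xyz":[0,0,0],"rot":[0,0,0]},{"xyz":[0,0,0],"rot":[0,0,0]},{"xyz":[0,0,0],"rot":[0,0,0]},{"xyz":[0,0,0],"rot":[0,0,0]},{"xyz":[0,0,0],"rot":[0,0,0]},{"xyz":[0,0,0],"rot":[0,0,0]}]' 255
python3 - <<'E'
from h import *
p,r=tool(); print(p,r.as_matrix().round(3)); T=grasp(.104+np.pi/2,.3); print((r.inv().apply([0,0,120])).round(1))
E
```

```text
t: 18.42
ee_pos: [530.4, 60.4, 7.9]
orientation: [0.15, -2.838, 0.019]
ft_force: [0.1, -0.7, -0.2]
width: 87.8
grasp_force: 0.0
t: 19.17
ee_pos: [530.1, 60.6, 7.5]
orientation: [0.15, -2.837, 0.019]
ft_force: [-0.6, 2.8, 3.7]
width: 55.7
grasp_force: 30.0
[530.08221256  60.58372398   7.49923372] [[-0.95  -0.105 -0.295]
 [-0.101  0.994 -0.029]
 [ 0.297  0.003 -0.955]]
[  35.6    0.3 -114.6]
```

```bash
python3 -m inch '[{"xyz":[1,0,-3],"rot":[0,0,0]},{"xyz":[4,0,-12],"rot":[0,0,0]},{"xyz":[9,0,-30],"rot":[0,0,0]},{"xyz":[16,0,-52],"rot":[0,0,0]},{"xyz":[25,0,-80],"rot":[0,0,0]},{"xyz":[33,0,-107],"rot":[0,0,0]},{"xyz":[39,0,-127],"rot":[0,0,0]},{"xyz":[41.5,0,-134],"rot":[0,0,0]},{"xyz":[41.5,0,-134],"rot":[0,0,0]}]'
cat >> h.py <<'E'
def todeck2(d): return delta(DO+DR.apply(d),grasp(.104+np.pi/2,-.26))
E
python3 - <<'E'
from h import *
print(todeck2([60,0,95]),delta((490,233,150),grasp(.104+np.pi/2,.3)))
E
```

```text
t: 19.92
ee_pos: [531.0, 60.1, 149.3]
orientation: [0.15, -2.84, 0.02]
ft_force: [0.4, -0.1, -4.7]
width: 55.7
grasp_force: 30.0
(array([ 39.8, 176.5,  28.3]), array([ 0.002, -0.558,  0.002])) (array([ 21.7, 176.3,   6.4]), array([0.002, 0.002, 0.002]))
```

```bash
python3 -m inch '[{"xyz":[2,8,0],"rot":[0,-0.03,0]},{"xyz":[6,25,2],"rot":[0,-0.07,0]},{"xyz":[11,48,4],"rot":[0,-0.13,0]},{"xyz":[16,73,7],"rot":[0,-0.2,0]},{"xyz":[22,98,11],"rot":[0,-0.28,0]},{"xyz":[27,122,16],"rot":[0,-0.36,0]},{"xyz":[32,144,20],"rot":[0,-0.43,0]},{"xyz":[36,161,24],"rot":[0,-0.49,0]},{"xyz":[38.5,171,27],"rot":[0,-0.535,0]},{"xyz":[40,176.5,28],"rot":[0,-0.558,0.002]},{"xyz":[40,176.5,28],"rot":[0,-0.558,0.002]},{"xyz":[40,176.5,28],"rot":[0,-0.558,0.002]}]';  python3 - <<'E'
from h import *
print(indeck(),ctrl.get_obs()['qpos'].round(3),todeck2([60,0,30]))
m=ctrl.camera_model("wrist"); im=ctrl.get_image("wrist")[:,:,::-1].copy(); cv2.imwrite("pics/w8.png",im)
hsv=cv2.cvtColor(im,cv2.COLOR_BGR2HSV);H,S,V=[hsv[...,i].astype(int) for i in range(3)]
for c in blobs((H>18)&(H<32)&(S>190)&(V>60),200): print("Y",cv2.boundingRect(c),cv2.approxPolyDP(c,3,True)[:,0].tolist())
print(proj(m,DO+DR.apply([[0,-33,13],[0,33,13],[-12,-55,13],[-12,55,13],[17.5,-33,13],[17.5,33,13]])).round(0).tolist())
E
```

```text
t: 20.92
ee_pos: [463.8, 230.3, 131.7]
orientation: [-0.151, 2.885, 0.02]
ft_force: [0.4, -0.3, -3.4]
width: 55.9
grasp_force: 30.0
(array([56.4, -0.1, 94.2]), array([[-0.953, -0.   , -0.302],
       [-0.001,  1.   ,  0.001],
       [ 0.302,  0.001, -0.953]])) [ 0.494  0.328  2.087 -0.198  0.5   -1.018] (array([-22.9,   0. ,  60.1]), array([ 0.001, -0.007,  0.001]))
Y (240, 183, 21, 45) [[240, 183], [240, 198], [257, 202], [258, 227], [258, 183]]
Y (394, 182, 19, 20) [[396, 182], [396, 201], [409, 200], [412, 183]]
[[275.0, 198.0], [381.0, 198.0], [240.0, 179.0], [416.0, 179.0], [275.0, 226.0], [381.0, 226.0]]
```

```bash
python3 -m inch '[{"xyz":[-5,0,12],"rot":[0,-0.003,0]},{"xyz":[-12,0,30],"rot":[0,-0.007,0]},{"xyz":[-18,-0.3,46],"rot":[0,-0.007,0]},{"xyz":[-23,-0.5,60],"rot":[0,-0.007,0]},{"xyz":[-26,-0.5,70],"rot":[0,-0.007,0]},{"xyz":[-28,-0.5,76],"rot":[0,-0.007,0]},{"xyz":[-28.3,-0.5,77.3],"rot":[0,-0.007,0]},{"xyz":[-28.3,-0.5,77.3],"rot":[0,-0.007,0]},{"xyz":[-28.3,-0.5,77.3],"rot":[0,-0.007,0]}]';  python3 - <<'E'
from h import *
print(indeck(),ctrl.get_obs()['qpos'].round(3),todeck2([57,0,7.5]))
for n in("wrist","scene"):
    im=ctrl.get_image(n)[:,:,::-1].copy(); cv2.imwrite(f"pics/{n}9.png",im)
m=ctrl.camera_model("wrist");im=cv2.imread("pics/wrist9.png")
hsv=cv2.cvtColor(im,cv2.COLOR_BGR2HSV);H,S,V=[hsv[...,i].astype(int) for i in range(3)]
for c in blobs((H>18)&(H<32)&(S>190)&(V>60),200): print("Y",cv2.boundingRect(c))
for c in blobs((H>8)&(H<26)&(S>60)&(S<170)&(V>70),300): print("T",cv2.boundingRect(c))
print(proj(m,DO+DR.apply([[0,-33,13],[0,33,13],[-12,-55,13],[-12,55,13],[17.5,-33,13],[17.5,33,13]])).round(0).tolist())
E
```

```text
t: 21.72
ee_pos: [511.9, 235.1, 65.8]
orientation: [-0.148, 2.875, 0.023]
ft_force: [0.0, 0.3, -3.4]
width: 55.9
grasp_force: 30.0
(array([62.3, -0.4, 12.6]), array([[-0.956,  0.002, -0.292],
       [ 0.001,  1.   ,  0.002],
       [ 0.292,  0.002, -0.956]])) [ 0.458  0.503  2.025 -0.244  0.375 -1.   ] (array([3.6, 0.3, 6.5]), array([ 0.002,  0.004, -0.001]))
Y (200, 130, 254, 71)
T (189, 446, 424, 22)
T (257, 404, 140, 38)
T (468, 340, 35, 86)
T (152, 340, 35, 86)
T (258, 179, 139, 181)
T (519, 0, 121, 162)
[[251.0, 155.0], [405.0, 155.0], [200.0, 127.0], [456.0, 127.0], [251.0, 195.0], [406.0, 195.0]]
```

```bash
python3 -m inch '[{"xyz":[0.8,0.2,2],"rot":[0,0.002,0]},{"xyz":[1.6,0.3,4],"rot":[0,0.004,0]},{"xyz":[2.1,0.3,5],"rot":[0,0.004,0]},{"xyz":[2.3,0.3,5.7],"rot":[0,0.004,0]},{"xyz":[2.3,0.3,5.7],"rot":[0,0.004,0]}]';  python3 - <<'E'
from h import *
print(indeck()[0],DR.inv().apply(ctrl.get_obs()['ft_force']).round(1))
E
```

```text
t: 22.23
ee_pos: [511.0, 235.5, 59.2]
orientation: [-0.149, 2.879, 0.023]
ft_force: [-0.6, 0.6, -4.0]
width: 55.6
grasp_force: 30.0
[58.1  0.1  7.5] [-2.6  0.6 -3.1]
```

```bash
python3 -m inch '[{"xyz":[-0.2,0,0.7],"rot":[0,0,0]},{"xyz":[-0.3,0,1.1],"rot":[0,0,0]},{"xyz":[-0.3,0,1.1],"rot":[0,0,0]}]';  python3 - <<'E'
from h import *
print(indeck()[0],DR.inv().apply(ctrl.get_obs()['ft_force']).round(1))
E
python3 -m inch '[{"xyz":[1,0,0.3],"rot":[0,0,0]},{"xyz":[1.9,0,0.6],"rot":[0,0,0]},{"xyz":[2.4,0,0.75],"rot":[0,0,0]},{"xyz":[2.8,0,0.9],"rot":[0,0,0]},{"xyz":[2.8,0,0.9],"rot":[0,0,0]}]';  python3 - <<'E'
from h import *
print(indeck()[0],DR.inv().apply(ctrl.get_obs()['ft_force']).round(1))
E
```

```text
t: 22.48
ee_pos: [511.2, 235.5, 59.1]
orientation: [-0.149, 2.879, 0.022]
ft_force: [-6.9, -0.5, 8.6]
width: 55.3
grasp_force: 30.0
[58.2  0.1  7.3] [-1.3  0.2 11. ]
t: 22.9
ee_pos: [511.2, 235.5, 59.0]
orientation: [-0.149, 2.874, 0.024]
ft_force: [-2.4, -6.8, 16.0]
width: 55.7
grasp_force: 30.0
[58.2  0.1  7.2] [ 5.9 -6.6 15.2]
```

```bash
python3 -m inch '[{"xyz":[0.2,0,-0.6],"rot":[0,0,0]},{"xyz":[0.3,0,-1],"rot":[0,0,0]},{"xyz":[0.3,0,-1],"rot":[0,0,0]},{"xyz":[0.3,0,-1],"rot":[0,0,0]}]';  python3 - <<'E'
from h import *
print(indeck()[0],DR.inv().apply(ctrl.get_obs()['ft_force']).round(1))
w=ctrl.get_image("wrist")[:,:,::-1]; s=ctrl.get_image("scene")[:,:,::-1]; cv2.imwrite("pics/wA.png",w); cv2.imwrite("pics/sA.png",s)
a=cv2.resize(w[90:450,170:490],(530,596),interpolation=cv2.INTER_CUBIC); b=cv2.resize(s[150:250,240:340],(270,270),interpolation=cv2.INTER_CUBIC)
c=np.zeros((596,270,3),np.uint8); c[:270]=b
cv2.imwrite("pics/vA.png",np.hstack([a,c]))
E
```

```text
t: 23.23
ee_pos: [508.6, 235.2, 57.5]
orientation: [-0.149, 2.879, 0.022]
ft_force: [-2.3, -1.3, -0.5]
width: 55.6
grasp_force: 30.0
[55.1  0.1  7.3] [-2.4 -1.1  0.9]
```

View pics/vA.png

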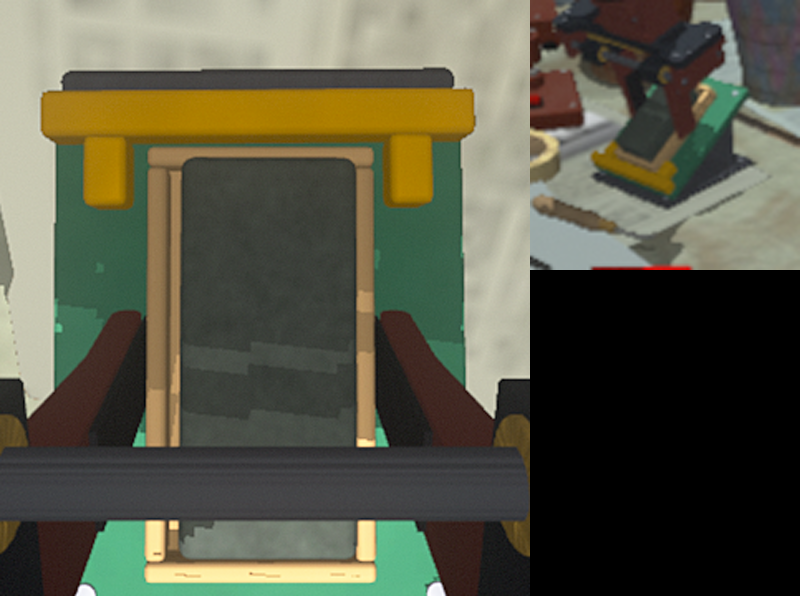

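The tray lies on the slope between the tabs with the stone seated. The gap to the ledge is about 10 crop px (rows 137–148), or roughly 2.5 mm. I'll slide it down to the ledge.

```bash
python3 -m inch '[{"xyz":[0.6,0,0.1],"rot":[0,0,0]},{"xyz":[1.2,0,0.3],"rot":[0,0,0]},{"xyz":[1.8,0,0.5],"rot":[0,0,0]},{"xyz":[2.4,0,0.7],"rot":[0,0,0]},{"xyz":[2.4,0,0.7],"rot":[0,0,0]},{"xyz":[2.4,0,0.7],"rot":[0,0,0]}]';  python3 - <<'E'
from h import *
print(indeck()[0],DR.inv().apply(ctrl.get_obs()['ft_force']).round(1))
E
python3 -m inch '[{"xyz":[0.4,0,0.1],"rot":[0,0,0]},{"xyz":[0.8,0,0.2],"rot":[0,0,0]},{"xyz":[0.8,0,0.2],"rot":[0,0,0]},{"xyz":[0.8,0,0.2],"rot":[0,0,0]}]';  python3 - <<'E'
from h import *
print(indeck()[0],DR.inv().apply(ctrl.get_obs()['ft_force']).round(1))
E
```

```text
t: 23.83
ee_pos: [506.4, 234.9, 56.2]
orientation: [-0.149, 2.879, 0.022]
ft_force: [-0.5, -0.9, -3.5]
width: 55.7
grasp_force: 30.0
[52.5  0.   7.4] [-2.4 -0.8 -2.6]
t: 24.17
ee_pos: [505.9, 234.9, 56.0]
orientation: [-0.149, 2.879, 0.023]
ft_force: [0.1, 0.3, -3.4]
width: 55.8
grasp_force: 30.0
[52.   0.1  7.5] [-1.7  0.3 -2.9]
```

```bash
for i in 1 2; do python3 -m inch '[{"xyz":[0.4,0,0.15],"rot":[0,0,0]},{"xyz":[0.8,0,0.3],"rot":[0,0,0]},{"xyz":[0.8,0,0.3],"rot":[0,0,0]},{"xyz":[0.8,0,0.3],"rot":[0,0,0]}]' >/dev/null;  python3 - <<'E'
from h import *
print(indeck()[0],DR.inv().apply(ctrl.get_obs()['ft_force']).round(1))
E
done
python3 - <<'E'
from h import *
p,r=tool(); m=ctrl.camera_model("wrist"); im=ctrl.get_image("wrist")[:,:,::-1].copy(); cv2.imwrite("pics/wB.png",im)
hsv=cv2.cvtColor(im,cv2.COLOR_BGR2HSV); print([(y,*hsv[y,327]) for y in range(160,190)])
E
```

```text
[51.9  0.2  7.4] [ 2.  -1.4 -2.5]
[51.9  0.2  7.4] [ 4.7 -3.3 -0.3]
[(160, np.uint8(22), np.uint8(255), np.uint8(171)), (161, np.uint8(22), np.uint8(255), np.uint8(168)), (162, np.uint8(22), np.uint8(245), np.uint8(170)), (163, np.uint8(22), np.uint8(255), np.uint8(169)), (164, np.uint8(22), np.uint8(255), np.uint8(171)), (165, np.uint8(22), np.uint8(254), np.uint8(171)), (166, np.uint8(22), np.uint8(255), np.uint8(169)), (167, np.uint8(22), np.uint8(255), np.uint8(171)), (168, np.uint8(22), np.uint8(255), np.uint8(171)), (169, np.uint8(22), np.uint8(255), np.uint8(172)), (170, np.uint8(22), np.uint8(255), np.uint8(172)), (171, np.uint8(22), np.uint8(255), np.uint8(171)), (172, np.uint8(22), np.uint8(255), np.uint8(170)), (173, np.uint8(22), np.uint8(255), np.uint8(171)), (174, np.uint8(22), np.uint8(255), np.uint8(173)), (175, np.uint8(22), np.uint8(255), np.uint8(167)), (176, np.uint8(22), np.uint8(255), np.uint8(159)), (177, np.uint8(22), np.uint8(255), np.uint8(153)), (178, np.uint8(20), np.uint8(190), np.uint8(137)), (179, np.uint8(17), np.uint8(114), np.uint8(132)), (180, np.uint8(17), np.uint8(117), np.uint8(148)), (181, np.uint8(18), np.uint8(121), np.uint8(154)), (182, np.uint8(17), np.uint8(118), np.uint8(160)), (183, np.uint8(17), np.uint8(118), np.uint8(162)), (184, np.uint8(17), np.uint8(117), np.uint8(153)), (185, np.uint8(19), np.uint8(99), np.uint8(103)), (186, np.uint8(48), np.uint8(25), np.uint8(52)), (187, np.uint8(30), np.uint8(32), np.uint8(63)), (188, np.uint8(33), np.uint8(35), np.uint8(65)), (189, np.uint8(30), np.uint8(27), np.uint8(65))]
```

```bash
python3 -m inch '[{"xyz":[-0.1,0,0.3],"rot":[0,0,0]},{"xyz":[-0.1,0,0.6],"rot":[0,0,0]},{"xyz":[-0.1,0,0.6],"rot":[0,0,0]}]'; python3 -m inch '[{"xyz":[0,0,0],"rot":[0,0,0]},{"xyz":[0,0,0],"rot":[0,0,0]},{"xyz":[0,0,0],"rot":[0,0,0]},{"xyz":[0,0,0],"rot":[0,0,0]},{"xyz":[0,0,0],"rot":[0,0,0]},{"xyz":[0,0,-8],"rot":[0,0,0]},{"xyz":[0,0,-25],"rot":[0,0,0]},{"xyz":[0,0,-50],"rot":[0,0,0]},{"xyz":[0,0,-80],"rot":[0,0,0]},{"xyz":[0,0,-95],"rot":[0,0,0]},{"xyz":[0,0,-95],"rot":[0,0,0]},{"xyz":[0,0,-95],"rot":[0,0,0]}]' 0
python3 - <<'E'
from h import *
m=ctrl.camera_model("wrist"); im=ctrl.get_image("wrist")[:,:,::-1].copy(); cv2.imwrite("pics/wC.png",im)
pr=lambda d:proj(m,DO+DR.apply(d)).round(1).tolist()
print("tray top corners exp",pr([[0,-28,15],[0,28,15],[106,28,15],[106,-28,15]]),"tabs",pr([[17.5,-33,13],[17.5,33,13]]),"ledge",pr([[0,0,13]]))
hsv=cv2.cvtColor(im,cv2.COLOR_BGR2HSV);H,S,V=[hsv[...,i].astype(int) for i in range(3)]
def edges(line,name):
    lab=np.where((line[:,1]>190)&(line[:,0]<32),'Y',np.where((line[:,0]>50)&(line[:,1]>90),'G',np.where((line[:,0]>8)&(line[:,0]<27)&(line[:,1]>60),'W','.')))
    print(name,[(i,lab[i]) for i in range(1,len(lab)) if lab[i]!=lab[i-1]])
L=hsv.astype(int)
for x in (305,327,345): edges(L[150:340,x],f"col{x} +150")
for y in (230,260,290): edges(L[y,200:460],f"row{y} +200")
E
```

```text
t: 25.13
ee_pos: [505.8, 235.1, 55.7]
orientation: [-0.149, 2.876, 0.024]
ft_force: [0.4, -3.8, 9.6]
width: 56.0
grasp_force: 30.0
t: 26.13
ee_pos: [480.9, 232.4, 147.4]
orientation: [-0.149, 2.876, 0.024]
ft_force: [0.5, 0.1, 0.1]
width: 87.9
grasp_force: 0.0
tray top corners exp [[282.5, 161.4], [371.2, 161.4], [372.2, 330.7], [282.0, 330.8]] tabs [[274.8, 189.5], [378.9, 189.5]] ledge [[326.9, 162.1]]
col305 +150 [(13, np.str_('W')), (17, np.str_('.')), (167, np.str_('W')), (182, np.str_('G'))]
col327 +150 [(13, np.str_('W')), (17, np.str_('.')), (167, np.str_('W')), (182, np.str_('G'))]
col345 +150 [(13, np.str_('W')), (17, np.str_('.')), (167, np.str_('W')), (182, np.str_('G'))]
row230 +200 [(44, np.str_('G')), (82, np.str_('W')), (97, np.str_('.')), (163, np.str_('W')), (171, np.str_('.')), (172, np.str_('G')), (208, np.str_('.'))]
row260 +200 [(44, np.str_('G')), (82, np.str_('.')), (83, np.str_('W')), (97, np.str_('.')), (163, np.str_('W')), (172, np.str_('G')), (209, np.str_('.'))]
row290 +200 [(2, np.str_('.')), (3, np.str_('W')), (11, np.str_('.')), (44, np.str_('G')), (82, np.str_('W')), (97, np.str_('.')), (164, np.str_('W')), (172, np.str_('G')), (209, np.str_('.')), (243, np.str_('W')), (245, np.str_('.')), (247, np.str_('W')), (249, np.str_('.')), (251, np.str_('W')), (252, np.str_('.')), (253, np.str_('W')), (254, np.str_('.')), (255, np.str_('W')), (256, np.str_('.')), (259, np.str_('W'))]
```

The tray's end meets the yellow ledge with no green between them. Its sides at columns 282 and 372 match the prediction for a tray in place, and it is straight. The stone is in the pocket and the gripper is clear, so I'll hand in.

```bash
python3 -c "
from workcell import ctrl
print(ctrl.close_job())"
```

```text
the job is handed in; nothing more can be done
None
```

The job is handed in at about 26 s of the 67 s, with no verdict returned: the stone is seated in the tray, and the tray lies flat on the slope between the tabs and against the ledge, released; I had to set the tray back on the bench once to regrip it, because joint 4 reached its limit on the first try.

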